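# Refit the tray roller bed

## Robot

A 7-joint arm with a two-finger parallel gripper is mounted at the origin on the work surface. World frame = base frame: x ahead of the robot, y to its left, z up, the work surface at z = 0. Lengths are in m, angles in rad, forces in N, time in s.
With the tool pointing down it reaches from about 0.425 to 1.025 m from the base axis. Payload 9.4 kg.
Tool frame: the origin (TCP) lies midway between the tips of the shut fingers; the grasp point (between the pads) lies 19 mm behind it; y points along the fingers, x is the direction in which the jaws open and shut, and the axes are right-handed (so a half turn about y gives the same grasp; the last joint's range is limited). The gripper opens to 93 mm and grips with 3 to 60 N. Pads are 15 mm wide; open, the fingers measure 128 mm over their backs; the gripper's body (75 mm by 188 mm) begins 65 mm behind the grasp point.
Start: joints at [-1.239, 0.599, -0.003, 1.599, 0.002, 0.943, -0.08], TCP at [0.288, 0.665, 0.219] pointing down, gripper open.
Joint ranges: [-2.57, 2.57], [-0.35, 1.97], [-1.29, 1.29], [0.11, 2.56], [-1.05, 4.19], [0.11, 1.86], [-2.63, 2.63]. Speed limits (rad/s): [2.22, 2.22, 3.01, 3.01, 3.14, 3.14, 3.14].

## Interface

Orientations are given as a unit quaternion [w, x, y, z].
In Python, from cell import env, optics, ticket gives the robot as it stands.
- The arm moves only by the shell command python3 -m crank 'ROWS' [FORCE]. ROWS is JSON, a list of rows, each an object of numbers: "jaw": the finger opening in mm, from 0 to 93; "dx", "dy", "dz": the shift along the tool's x, y, z in mm; "rx", "ry", "rz": the turn, a rotation vector about the tool's x, y, z in rad. A call has 1 to 12 rows; each row shifts and turns the commanded pose from where the row before left it, along the tool's axes as they then stand; what a row does not reach is not made up. A row lasts 1/10 s, in which the tool goes at most 50 mm and 8.59 degrees, less where a joint would pass 70% of its speed; a pose out of reach is approached as far as the arm can. A call with a gripper value outside its range is refused whole. The fingers move at their own pace and stop on an object; FORCE is the grip in N (left out, the last holds). Time passes only in rows, so rows that do not move let the fingers close. It gives the time, the measured TCP pose, the force and the opening at its end, in the units of the state.
- env.sense(): the state, without advancing time (a new reading comes with each control period).
- optics.capture(name): name is "scene" or "top" or "wrist"; returns a dict with "image" (420x560x3 uint8, red, green, blue), "intrinsics" (3x3 intrinsics, pixels), "eye" and "rotation" of the camera in the world. Camera axes: x right, y up, looking along -z (the intrinsics and any distortion apply to the point x, -y, -z); pixel columns grow to the right and rows downward; lengths in m; the calibration is good to about 2 mm. A picture is of the moment at which its call begins. There is no depth.
- ticket.finish_job(): hands the job in, once; it reports no verdict.
Trained networks look in the newest picture that a camera, given by its name, has taken for a name from the list of things; names that differ only in an ending like _2 or _b are one class to them, and where a whole thing is asked for, a point or a joint stands for the part that bears it (a point fixed in the world has none). Each returns a list of dicts, best first, with "score" (0 to 1); they miss things now and then, are a little off and sometimes report something else, mostly with a low value. They report only what shows in the picture. A call takes as long as a camera call. They do not tell look-alikes from the thing itself.
- optics.recognise(camera, query): "at" ([row, column] in pixels, amid what is visible of it).
- optics.tip_of(camera, query): "at" ([row, column] in pixels: a listed point, or the origin of a listed thing).
The state is a dict: "time": time; "q": joint angles; "qd": joint speeds; "joint_torque": joint torques, N m; "tcp_pos": TCP position; "eef_rot": TCP orientation; "wrist_force": force on the tool from outside, world axes, zero at the start; "ft_torque": the same for the moment, N m; "grip_width": finger opening in m.
Only numpy, scipy, OpenCV 4.12 (cv2) and the standard library are available. Lean on these libraries where they do the work, as an engineer would, in place of code of your own. Each camera call takes 0.05 s, during which the arm holds its last target. There are 200 camera calls.

## Task

Refit the roller bed: turn its latch anticlockwise until it clicks open, then fit every spare roller whose axle suits the bed into an empty bay, sprung pin down in the slot of the far rail and pressed in, then let out so that the fixed stub sits home in the near rail's cup. A roller whose axle proves too thick to go into the slots belongs in the wooden crate. When all the rollers are dealt with, turn the latch back clockwise until it clicks and the keeper bar locks them in, and knock over none of the things standing around.

Things in the scene. Friction and masses are not known exactly. Their poses are not given: they have to be found in the camera images.
- roller_a_mid (a point): spare roller (None when absent): steel tube 38 mm in diameter, 110 mm long, about 0.27 kg. This point: the middle of the tube, on its axis, 19 mm above what it lies on. Its x axis runs along it to the sprung end; y and z roll with it. A fixed stub stands out 10 mm at the -x end, a sprung pin 30 mm at the +x end; both 12 mm thick (suits the bed), on an odd roller 20 mm (does not).
- roller_b_mid (a point): spare roller (None when absent), the same point, axes and sizes as roller_a_mid. At most one of the four present is the odd one with the 20 mm axle; which one is not told: see it or try it in a slot.
- roller_c_mid (a point): spare roller (None when absent), the same point, axes and sizes as roller_a_mid. At most one of the four present is the odd one with the 20 mm axle; which one is not told: see it or try it in a slot.
- roller_d_mid (a point): spare roller (None when absent), the same point, axes and sizes as roller_a_mid. At most one of the four present is the odd one with the 20 mm axle; which one is not told: see it or try it in a slot.
- roller_a_pin (a joint): how far roller_a's sprung axle pin is pressed into its tube: 0 standing out fully (30 mm), at most 0.022 m. It takes 1.1 N to start and 220 N/m more: about 5 N at 17 mm. Its tip rubs on the slot's back wall, so a roller lowered while pressed may tilt a little in the grip, pin end high.
- roller_b_pin (a joint): the same for roller_b.
- roller_c_pin (a joint): the same for roller_c.
- roller_d_pin (a joint): the same for roller_d.
- bay1 (a point): an empty bay of the roller bed: where the middle of a fitted roller's tube comes, 58 mm above the shelf. x points from the near rail to the far rail, as a fitted roller from stub to sprung pin; z up. The empty bays stand 90 mm apart along y; beyond bay1 at the -y end a fourth holds a roller already, fixed. Below a fitted roller it is free down to 8 mm above the shelf.
- bay2 (a point): the middle empty bay, just as bay1. Near rail: inner face at x = -57 mm, with a blind round cup (16 mm bore, 8 mm deep, its floor at x = -65 mm) centred 2 mm above this point; the near rail's top is 14 mm above this point. A fitted roller's stub sits on the floor of the cup, its pin pressed in 6 mm.
- bay3 (a point): the empty bay at the +y end, just as bay1. To bring the stub past the near rail's face, a roller must be at least 8 mm, better 11, at most 14 mm further towards +x than its fitted place: the pin, in its slot, is then pressed in 17 mm.
- slot1 (a point): mouth of bay1's slot in the far rail, midway in the web's 9 mm depth, at the rail's top, 31 mm above the bay's point; axes as bay1. The slot is 16 mm wide (flared to 26 mm in its top 7 mm), open above and towards the near rail; inner face of the rail at bay x = +70 mm, slot's back wall at +79 mm and as tall as the rail, slot's floor 37 mm below its mouth. A 20 mm pin stops at the mouth.
- slot2 (a point): mouth of bay2's slot, just as slot1.
- slot3 (a point): mouth of bay3's slot, just as slot1.
- keeper (a joint): slide of the keeper bar, a 3 mm steel strip along the top of the far rail, in m: 0 locked, its tongues covering the slots; about 0.028 open, its 30 mm gaps over the slots. Only the latch moves it.
- latch_grip (a point): black keeper latch at the -y end of the far rail: this point is on its upright turning axis, 11 mm under the top of a finger bar 56 mm long, 14 mm wide and 30 mm high, which stands on a round foot 44 mm in diameter. y points along the bar (it turns with the latch), z up. About 0.118 m above the shelf.
- latch (a joint): turn of the latch in rad, growing anticlockwise seen from above: 0 locked (as it starts), 1.2 open, with a stop at both. An over-centre spring holds it: either way it resists with about 0.15 N m, less near the middle, until 0.6 is passed, and from there the latch clicks on to the other stop of itself; let go before that, it springs back.
- parts_tray: wooden tray fixed to the shelf, on which the spare rollers lie at the start, all pointing roughly along x: 400 mm (x) by 250 mm (y); its floor is 30 mm above the shelf, and a rim all round and one batten along its middle (y = 0), 8 mm wide, rise 10 mm above that floor. Origin under its centre, on the shelf.
- crate_mid (a point): open wooden crate, fixed to the shelf, for parts that do not belong: outside 240 mm (its x) by 150 mm (its y) by 45 mm high, walls and floor 8 mm thick. This point is its centre, on the inner floor.
- mug: bystander: white mug, 95 mm high, handle at one side; origin at the centre of its underside.
- jar: bystander: glass jar with closed lid, 115 mm high; origin at the centre of its underside.
- pot: bystander: terracotta pot, 85 mm high; origin at the centre of its underside.
- twine_tin: bystander: green tin, 75 mm high; origin at the centre of its underside.
Not all that is in view belongs to the job. What is shaped like the part that bears roller_a_mid but orange or red is not meant.

How it is judged:
On the way, in this order (a step that is already met when the one before it is completed fails the run):
1. the latch is clicked open (value of joint latch above 1.1 rad), for 0.2 s.
2. every roller that suits the bed is fitted in a bay and the odd one, if present, lies in the crate, the latch still open (((distance between roller_a_mid and bay1 below 0.005 m and angle between the x axis of roller_a_mid and the x axis of bay1, either way round below 0.06 rad) or (distance between roller_a_mid and bay2 below 0.005 m and angle between the x axis of roller_a_mid and the x axis of bay2, either way round below 0.06 rad) or (distance between roller_a_mid and bay3 below 0.005 m and angle between the x axis of roller_a_mid and the x axis of bay3, either way round below 0.06 rad)) and ((distance between roller_b_mid and bay1 below 0.005 m and angle between the x axis of roller_b_mid and the x axis of bay1, either way round below 0.06 rad) or (distance between roller_b_mid and bay2 below 0.005 m and angle between the x axis of roller_b_mid and the x axis of bay2, either way round below 0.06 rad) or (distance between roller_b_mid and bay3 below 0.005 m and angle between the x axis of roller_b_mid and the x axis of bay3, either way round below 0.06 rad)) and ((distance between roller_d_mid and bay1 below 0.005 m and angle between the x axis of roller_d_mid and the x axis of bay1, either way round below 0.06 rad) or (distance between roller_d_mid and bay2 below 0.005 m and angle between the x axis of roller_d_mid and the x axis of bay2, either way round below 0.06 rad) or (distance between roller_d_mid and bay3 below 0.005 m and angle between the x axis of roller_d_mid and the x axis of bay3, either way round below 0.06 rad)) and x of roller_c_mid in the frame of crate_mid between -0.07 and 0.07 m and y of roller_c_mid in the frame of crate_mid between -0.06 and 0.06 m and z of roller_c_mid in the frame of crate_mid below 0.03 m and value of joint latch above 0.6 rad), for 0.3 s.
3. the latch is clicked past its detent to locked (value of joint latch below 0.1 rad), for 0.2 s.
At the end, for the whole second after the job is handed in: Every present 12 mm roller has the middle of its tube within 5 mm of a bay's point and its axis within 0.06 rad of the bay's x; the 20 mm roller, if present, lies on the crate's floor inside its walls; the latch is back within 0.1 rad of locked; the rollers are at rest (((distance between roller_a_mid and bay1 below 0.005 m and angle between the x axis of roller_a_mid and the x axis of bay1, either way round below 0.06 rad) or (distance between roller_a_mid and bay2 below 0.005 m and angle between the x axis of roller_a_mid and the x axis of bay2, either way round below 0.06 rad) or (distance between roller_a_mid and bay3 below 0.005 m and angle between the x axis of roller_a_mid and the x axis of bay3, either way round below 0.06 rad)) and ((distance between roller_b_mid and bay1 below 0.005 m and angle between the x axis of roller_b_mid and the x axis of bay1, either way round below 0.06 rad) or (distance between roller_b_mid and bay2 below 0.005 m and angle between the x axis of roller_b_mid and the x axis of bay2, either way round below 0.06 rad) or (distance between roller_b_mid and bay3 below 0.005 m and angle between the x axis of roller_b_mid and the x axis of bay3, either way round below 0.06 rad)) and ((distance between roller_d_mid and bay1 below 0.005 m and angle between the x axis of roller_d_mid and the x axis of bay1, either way round below 0.06 rad) or (distance between roller_d_mid and bay2 below 0.005 m and angle between the x axis of roller_d_mid and the x axis of bay2, either way round below 0.06 rad) or (distance between roller_d_mid and bay3 below 0.005 m and angle between the x axis of roller_d_mid and the x axis of bay3, either way round below 0.06 rad)) and x of roller_c_mid in the frame of crate_mid between -0.07 and 0.07 m and y of roller_c_mid in the frame of crate_mid between -0.06 and 0.06 m and z of roller_c_mid in the frame of crate_mid below 0.03 m and value of joint latch below 0.1 rad and linear speed of each of roller_a, roller_b, roller_c, roller_d below 0.03 m/s); the robot touches nothing.
It fails at once if a bystander (mug, jar, pot or tin) is knocked over (angle between any of mug, jar, pot, twine_tin's own z axis and vertical above 0.6 rad).
Of roller_a, roller_b, roller_c, roller_d only 3 to 4 are there at a start; the rules pass over those that are not, and their reading is None.
At some moment in a run one of roller_a, roller_b, roller_c, roller_d may be knocked a few centimetres aside while the robot is not near it.
It also fails if it takes over 210 s, if anything falls off the work surface, if the arm or the gripper's body presses on something with over 40 N, if the wrist force passes 120 N, or if a joint passes its speed limit or range.

## Working session

There is one attempt and no reset: what is moved stays moved. The work goes in short steps, Python scripts to look and compute and a shell command to move; the robot and the scene stay as the last step left them, time stands still between calls to the robot, and variables do not carry over. Pictures are saved under pics/ and viewed, on a budget of 14 in all, crops included, one or two more only if the job needs it, and the job is handed in when it is done.

```bash
ls; mkdir -p pics; cat > h.py <<'E'
import numpy as np, cv2, json
from cell import env, optics, ticket
from scipy.spatial.transform import Rotation as R
def cap(n,save=None):
    c=optics.capture(n)
    if save: cv2.imwrite('pics/'+save,c['image'][:,:,::-1])
    return c
def ray(c,at):
    K=np.array(c['intrinsics']);p=np.linalg.inv(K)@[at[1],at[0],1]
    d=np.array(c['rotation'])@[p[0],-p[1],-p[2]]
    return np.array(c['eye']),d/np.linalg.norm(d)
def onz(c,at,z):
    e,d=ray(c,at);return e+d*(z-e[2])/d[2]
def proj(c,P):
    p=np.array(c['rotation']).T@(np.array(P)-c['eye']);K=np.array(c['intrinsics'])
    u=K@[p[0]/-p[2],-p[1]/-p[2],1];return u[[1,0]]
def tri(c1,a1,c2,a2):
    A=np.zeros((3,3));b=np.zeros(3)
    for c,a in((c1,a1),(c2,a2)):
        e,d=ray(c,a);M=np.eye(3)-np.outer(d,d);A+=M;b+=M@e
    return np.linalg.solve(A,b)
E
python3 - <<'E'
from h import *
np.set_printoptions(precision=4,suppress=True)
s=env.sense();print({k:np.round(v,3) for k,v in s.items()})
C={n:cap(n,n+'0.png') for n in('scene','top')}
for n in C:
    print(n,C[n]['eye'],np.array(C[n]['intrinsics']).tolist(),[k for k in C[n]])
    print(np.array(C[n]['rotation']))
for q in ['roller_a_mid','bay1','bay2','bay3','slot1','slot2','slot3','latch_grip','parts_tray','crate_mid','mug','jar','pot','twine_tin']:
    for n in C:
        print(q,n,[(np.round(r['at'],1).tolist(),round(r['score'],2)) for r in optics.tip_of(n,q)][:7])
E
```

```text
pics
{'time': np.float64(0.0), 'q': array([-1.239,  0.6  , -0.003,  1.6  ,  0.002,  0.943, -0.08 ]), 'qd': array([-0.001,  0.001,  0.   ,  0.   , -0.001,  0.002,  0.   ]), 'joint_torque': array([  0.001, -76.506,   1.497, -25.235,  -0.052,   0.017,   0.   ]), 'tcp_pos': array([0.288, 0.665, 0.218]), 'eef_rot': array([-0.591,  0.591,  0.388, -0.389]), 'wrist_force': array([-0.161,  0.158, -0.463]), 'ft_torque': array([ 0.04 , -0.038, -0.015]), 'grip_width': np.float64(0.093)}
scene [ 1.3849 -0.2209  0.7623] [[429.87151802076164, 0.0, 272.66538901973973], [0.0, 429.87151802076164, 205.9627961401743], [0.0, 0.0, 1.0]] ['image', 'intrinsics', 'eye', 'rotation']
[0.693  0.3545 0.2799 0.5619]
top [ 0.3432 -0.0322  1.1801] [[434.08933285185174, 0.0, 279.6340152263907], [0.0, 434.08933285185174, 206.7182617621217], [0.0, 0.0, 1.0]] ['image', 'intrinsics', 'eye', 'rotation']
[-0.7031 -0.0397  0.0454  0.7085]
roller_a_mid scene [([190.3, 344.8], 0.95), ([194.8, 270.4], 0.62), ([163.6, 342.3], 0.61)]
roller_a_mid top [([241.8, 175.8], 0.82), ([317.8, 148.1], 0.77), ([260.5, 261.2], 0.61)]
bay1 
[... 916 characters left out ...]
.6, 332.7], 0.67), ([233.9, 296.5], 0.57), ([299.3, 381.5], 0.29)]
slot3 top [([157.1, 223.1], 0.97), ([156.6, 292.4], 0.58), ([157.1, 253.9], 0.56)]
latch_grip scene [([237.2, 186.1], 0.59)]
latch_grip top [([150.1, 362.2], 0.6)]
parts_tray scene [([222.5, 380.6], 0.79)]
parts_tray top [([201.5, 162.5], 0.84), ([155.7, 224.6], 0.24)]
crate_mid scene [([229.1, 142.2], 0.95)]
crate_mid top [([234.7, 398.6], 0.8)]
mug scene [([313.8, 326.7], 0.9)]
mug top [([101.7, 248.8], 0.61)]
jar scene [([326.0, 243.1], 0.77)]
jar top [([100.3, 317.5], 0.72)]
pot scene [([294.2, 380.2], 0.96)]
pot top [([157.3, 223.2], 0.74), ([102.9, 198.5], 0.73)]
twine_tin scene [([278.9, 121.4], 0.98)]
twine_tin top []
```

```bash
sed -i "s/    if save/    q=c['rotation'];c['rotation']=R.from_quat([q[1],q[2],q[3],q[0]]).as_matrix()\n    if save/" h.py
python3 - <<'E'
import cv2
a=cv2.imread('pics/scene0.png');b=cv2.imread('pics/top0.png')
cv2.imwrite('pics/sc.png',cv2.resize(a[120:360,60:460],None,fx=2,fy=2,interpolation=3))
cv2.imwrite('pics/tp.png',cv2.resize(b[60:360,80:480],None,fx=2,fy=2,interpolation=3))
E
```

```text
(no output)
```

View pics/sc.png

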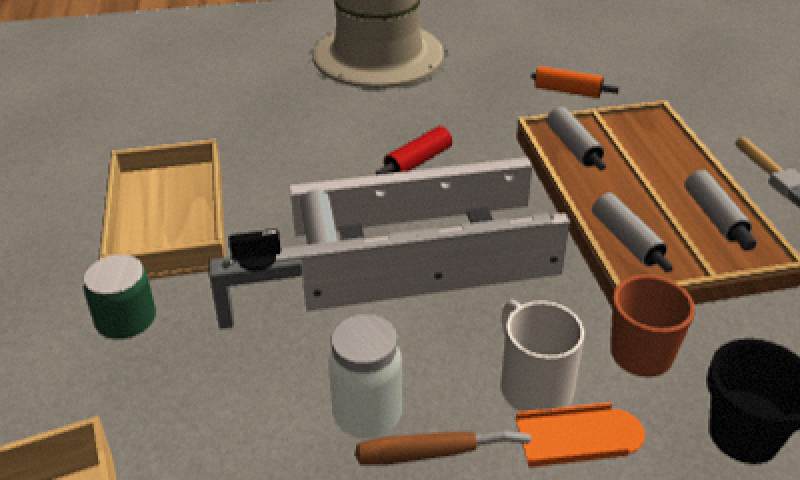

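View pics/tp.png

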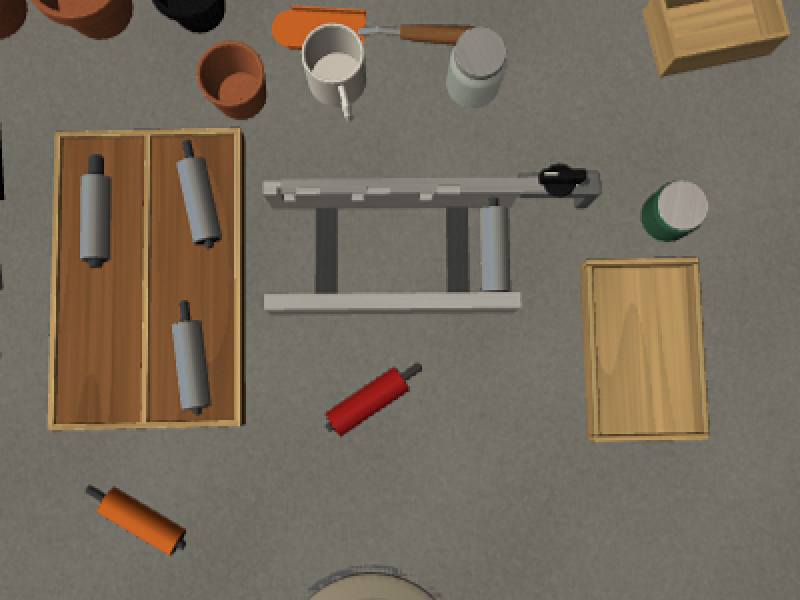

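Scene: bed in the middle with slots on the far rail; black latch at (237,186); three steel rollers in the tray (thick-axle one apparently at top px ~(170,128), in the +y half); crate right; mug, jar and pot are beyond the bed, tin beside latch. Red/orange rollers are decoys.

```bash
python3 - <<'E'
from h import *
np.set_printoptions(precision=4,suppress=True)
C={n:cap(n) for n in('scene','top')}
def both(q,z,n1=4):
    for n in C:
        for r in optics.tip_of(n,q)[:n1]:
            print(q,n,onz(C[n],r['at'],z),round(r['score'],2))
both('roller_a_mid',.049);both('bay1',.058);both('slot1',.089);both('latch_grip',.118);both('crate_mid',.008)
for q in('parts_tray','mug','jar','pot','twine_tin'): both(q,0,2)
for n in C:
    for r in optics.recognise(n,'roller_a_mid'): print('rec',n,np.round(r['at']),onz(C[n],r['at'],.049),round(r['score'],2))
s=env.sense();q=s['eef_rot'];print(R.from_quat([*q[1:],q[0]]).as_matrix(),s['tcp_pos'])
E
```

```text
roller_a_mid scene [0.398  0.2207 0.049 ] 0.94
roller_a_mid scene [0.2575 0.2745 0.049 ] 0.71
roller_a_mid scene [0.38  0.002 0.049] 0.58
roller_a_mid top [0.3409 0.0029 0.049 ] 0.86
roller_a_mid top [0.3906 0.2326 0.049 ] 0.8
roller_a_mid top [0.2012 0.2859 0.049 ] 0.79
bay1 scene [ 0.5418 -0.0826  0.058 ] 0.82
bay1 scene [0.5409 0.1026 0.058 ] 0.61
bay1 top [ 0.5406 -0.0775  0.058 ] 0.85
bay1 top [0.5396 0.0124 0.058 ] 0.76
bay1 top [0.5326 0.111  0.058 ] 0.61
slot1 scene [ 0.6138 -0.0772  0.089 ] 0.89
slot1 scene [ 0.59   -0.2464  0.089 ] 0.69
slot1 scene [0.6034 0.1043 0.089 ] 0.68
slot1 scene [0.6201 0.0091 0.089 ] 0.64
slot1 top [ 0.6125 -0.0797  0.089 ] 0.87
slot1 top [0.6013 0.0118 0.089 ] 0.67
slot1 top [0.6037 0.1077 0.089 ] 0.62
slot1 top [ 0.5343 -0.0783  0.089 ] 0.39
latch_grip scene [ 0.6043 -0.2469  0.118 ] 0.61
latch_grip top [ 0.6156 -0.2485  0.118 ] 0.79
crate_mid scene [ 0.4291 -0.3704  0.008 ] 0.74
crate_mid top [ 0.4035 -0.3579  0.008 ] 0.83
parts_tray scene [0.4955 0.2993 0.    ] 0.63
parts_tray scene [0.5242 0.3984 0.    ] 0.37
parts_tray top [0.5011 0.2761 0. 
[... 311 characters left out ...]
] 0.49
twine_tin scene [ 0.5844 -0.4148  0.    ] 0.7
twine_tin scene [ 0.4698 -0.2563  0.    ] 0.51
twine_tin top [ 0.5876 -0.4029  0.    ] 0.91
rec scene [239. 267.] [ 0.5742 -0.0523  0.049 ] 0.72
rec scene [196. 271.] [ 0.3877 -0.0009  0.049 ] 0.64
rec scene [189. 344.] [0.3964 0.2185 0.049 ] 0.62
rec scene [162. 344.] [0.2477 0.2709 0.049 ] 0.61
rec scene [243. 188.] [ 0.5469 -0.2488  0.049 ] 0.17
rec top [239. 174.] [0.3987 0.2327 0.049 ] 0.89
rec top [317. 150.] [0.1998 0.2904 0.049 ] 0.89
rec top [143. 126.] [0.653  0.3652 0.049 ] 0.65
rec top [262. 259.] [0.3368 0.0115 0.049 ] 0.57
[[ 0.3975  0.0001 -0.9176]
 [ 0.9176 -0.      0.3975]
 [ 0.     -1.     -0.0001]] [0.2882 0.6653 0.2186]
```

```bash
cat > bed.py <<'E'
from h import *
from scipy.optimize import least_squares
LOC=[('bay1',-.09,[0,0,.058]),('bay1',0,[0,0,.058]),('bay1',.09,[0,0,.058]),('slot1',-.09,[.0745,0,.089]),('slot1',0,[.0745,0,.089]),('slot1',.09,[.0745,0,.089])]
def model(p):
    c,s=np.cos(p[2]),np.sin(p[2])
    out=[]
    for q,dy,l in LOC:
        x,y=l[0],l[1]+dy
        out.append([p[0]+c*x-s*y,p[1]+s*x+c*y,l[2]])
    return np.array(out)
def collect(cams,k):
    obs=[]
    for i in range(k):
        for n in cams:
            c=cap(n)
            for q in('bay1','slot1'):
                for r in optics.tip_of(n,q):
                    if r['score']>.45: obs.append((c,q,r['at']))
    return obs
def fit(obs,p0=(.54,.012,0.)):
    A=[]
    M=model(p0)
    for c,q,at in obs:
        idx=[i for i in range(6) if LOC[i][0]==q]
        d=[np.linalg.norm(proj(c,M[i])-at) for i in idx]
        j=int(np.argmin(d))
        if d[j]<18: A.append((c,idx[j],at))
    f=lambda p:np.concatenate([proj(c,model(p)[i])-at for c,i,at in A])
    r=least_squares(f,p0,loss='soft_l1',f_scale=1.5)
    return r.x,len(A),np.median(np.abs(r.fun)) 
E
python3 - <<'E'
from bed import *
np.set_printoptions(precision=4,suppress=True)
o=collect(('scene','top'),6)
a,b=[[x for x in o if (x[0]['eye'][2]>1)==t] for t in(True,False)]
print('top',fit(a),'scene',fit(b),'all',fit(o))
E
```

```text
top (array([0.535 , 0.0139, 0.0209]), 34, np.float64(1.302941878100711)) scene (array([ 0.5375,  0.0137, -0.0144]), 37, np.float64(0.9193713664118803)) all (array([0.5357, 0.0137, 0.0067]), 71, np.float64(1.2201616463914888))
```

```bash
python3 -m crank '[{"dy":-50,"ry":0.14},{"ry":0.14,"dz":-20,"dx":20},{"ry":0.14},{"ry":0.14},{"ry":0.14},{"ry":0.14},{"ry":0.14},{"ry":0.14},{"ry":0.04}]'
```

```text
invalid input
```

```bash
python3 -m crank '[{"jaw":93,"dx":0,"dy":-50,"dz":0,"rx":0,"ry":0.14,"rz":0},{"jaw":93,"dx":0,"dy":0,"dz":0,"rx":0,"ry":0.14,"rz":0}]'
```

```text
time: 4.7
tcp_pos: [0.2895, 0.6676, 0.2745]
eef_rot: [0.642, -0.638, -0.302, 0.298]
wrist_force: [-0.1, 0.1, 1.0]
grip_width: 0.093
```

```bash
python3 -m crank '[{"jaw":93,"dx":0,"dy":0,"dz":0,"rx":0,"ry":0.1467,"rz":0},{"jaw":93,"dx":0,"dy":0,"dz":0,"rx":0,"ry":0.1467,"rz":0},{"jaw":93,"dx":0,"dy":0,"dz":0,"rx":0,"ry":0.1467,"rz":0},{"jaw":93,"dx":0,"dy":0,"dz":0,"rx":0,"ry":0.1467,"rz":0},{"jaw":93,"dx":0,"dy":0,"dz":0,"rx":0,"ry":0.1467,"rz":0},{"jaw":93,"dx":0,"dy":0,"dz":0,"rx":0,"ry":0.1467,"rz":0},{"jaw":93,"dx":30,"dy":0,"dz":-50,"rx":0,"ry":0,"rz":0},{"jaw":93,"dx":30,"dy":0,"dz":-50,"rx":0,"ry":0,"rz":0},{"jaw":93,"dx":30,"dy":0,"dz":-50,"rx":0,"ry":0,"rz":0},{"jaw":93,"dx":30,"dy":0,"dz":-50,"rx":0,"ry":0,"rz":0},{"jaw":93,"dx":30,"dy":0,"dz":-50,"rx":0,"ry":0,"rz":0},{"jaw":93,"dx":30,"dy":0,"dz":-50,"rx":0,"ry":0,"rz":0}]' && cat > st.py <<'E'
from h import *
def st():
    s=env.sense();q=s['eef_rot'];M=R.from_quat([*q[1:],q[0]]).as_matrix()
    print('t %.1f tcp %s a %.3f rad tilt(yaxis) %s F %s w %.4f q7 %.2f'%(s['time'],np.round(s['tcp_pos'],4),np.arctan2(M[1,0],M[0,0]),np.round(M[:,1],3),np.round(s['wrist_force'],1),s['grip_width'],s['q'][6]))
    return s,M
if __name__=='__main__': st()
E
python3 st.py
```

```text
time: 5.9
tcp_pos: [0.4437, 0.4066, 0.2689]
eef_rot: [0.707, -0.707, -0.001, 0.001]
wrist_force: [-0.3, 0.4, 0.3]
grip_width: 0.0928
t 5.9 tcp [0.4437 0.4066 0.2689] a 0.002 rad tilt(yaxis) [ 0.  0. -1.] F [-0.3  0.4  0.3] w 0.0928 q7 -0.65
```

```bash
python3 -m crank '[{"jaw":93,"dx":0,"dy":-20,"dz":-50,"rx":0,"ry":0,"rz":0},{"jaw":93,"dx":0,"dy":-20,"dz":-50,"rx":0,"ry":0,"rz":0},{"jaw":93,"dx":0,"dy":-20,"dz":-50,"rx":0,"ry":0,"rz":0},{"jaw":93,"dx":0,"dy":-20,"dz":-50,"rx":0,"ry":0,"rz":0},{"jaw":93,"dx":0,"dy":-20,"dz":-50,"rx":0,"ry":0,"rz":0},{"jaw":93,"dx":0,"dy":0,"dz":-50,"rx":0,"ry":0,"rz":0},{"jaw":93,"dx":0,"dy":0,"dz":0,"rx":0,"ry":0,"rz":0},{"jaw":93,"dx":0,"dy":0,"dz":0,"rx":0,"ry":0,"rz":0}]' 
python3 - <<'E'
from bed import *
from st import st
np.set_printoptions(precision=4,suppress=True)
st()
o=collect(('wrist',),4)
print(o[0][0]['eye'],o[0][0]['rotation'])
print(fit(o))
for x in o: print(x[1],np.round(x[2]),onz(x[0],x[2],.058 if x[1]=='bay1' else .089))
c=cap('wrist','w1.png')
for r in optics.tip_of('wrist','latch_grip'): print('latch',r['at'],onz(c,r['at'],.118))
E
```

```text
time: 6.7
tcp_pos: [0.4435, 0.1254, 0.362]
eef_rot: [0.708, -0.707, -0.0, -0.001]
wrist_force: [-0.1, 0.8, -0.0]
grip_width: 0.0935
t 6.7 tcp [0.4435 0.1254 0.362 ] a -0.001 rad tilt(yaxis) [ 0.001  0.001 -1.   ] F [-0.1  0.8 -0. ] w 0.0935 q7 -0.31
[0.4413 0.2002 0.5268] [[ 1.     -0.0001 -0.0001]
 [ 0.0001  0.9636  0.2675]
 [ 0.     -0.2675  0.9636]]
(array([0.535 , 0.0153, 0.0044]), 19, np.float64(1.392537844037804))
bay1 [294. 337.] [ 0.5323 -0.0723  0.058 ]
slot1 [250. 398.] [0.6072 0.0138 0.089 ]
slot1 [184. 406.] [0.6081 0.1052 0.089 ]
slot1 [305. 393.] [ 0.6076 -0.0718  0.089 ]
bay1 [298. 340.] [ 0.5367 -0.0775  0.058 ]
bay1 [183. 345.] [0.5348 0.1033 0.058 ]
slot1 [252. 401.] [0.6107 0.0129 0.089 ]
slot1 [307. 394.] [ 0.6104 -0.0724  0.089 ]
slot1 [187. 407.] [0.61  0.104 0.089]
bay1 [183. 346.] [0.5365 0.103  0.058 ]
bay1 [292. 343.] [ 0.5411 -0.0681  0.058 ]
slot1 [305. 393.] [ 0.6074 -0.0699  0.089 ]
slot1 [247. 398.] [0.6056 0.02   0.089 ]
slot1 [189. 407.] [0.6098 0.1021 0.089 ]
bay1 [182. 347.] [0.5375 0.104  0.058 ]
bay1 [297. 341.] [ 0.539  -0.0766  0.058 ]
bay1 [307. 393.] [ 0.6203 -0.0933  0.058 ]
slot1 [305. 394.] [ 0.6096 -0.07    0.089 ]
slot1 [248. 399.] [0.6078 0.0178 0.089 ]
slot1 [184. 407.] [0.609  0.1074 0.089 ]
```

View pics/w1.png

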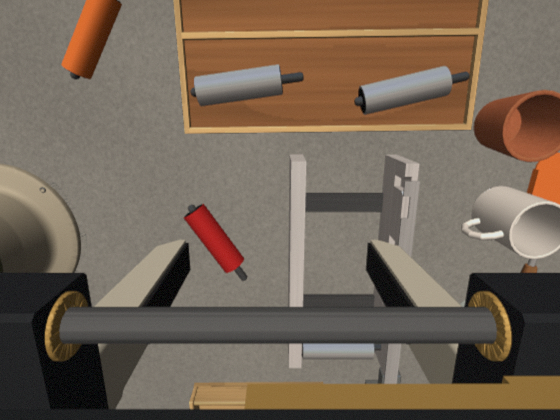

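```bash
python3 -m crank '[{"jaw":93,"dx":23,"dy":5,"dz":-45,"rx":0,"ry":0,"rz":0},{"jaw":93,"dx":23,"dy":15,"dz":-45,"rx":0,"ry":0,"rz":0},{"jaw":93,"dx":23,"dy":15,"dz":-45,"rx":0,"ry":0,"rz":0},{"jaw":93,"dx":23,"dy":15,"dz":-45,"rx":0,"ry":0,"rz":0},{"jaw":93,"dx":23,"dy":15,"dz":-45,"rx":0,"ry":0,"rz":0},{"jaw":93,"dx":23,"dy":15,"dz":-45,"rx":0,"ry":0,"rz":0},{"jaw":93,"dx":27,"dy":20,"dz":-45,"rx":0,"ry":0,"rz":0},{"jaw":93,"dx":0,"dy":20,"dz":0,"rx":0,"ry":0,"rz":0},{"jaw":93,"dx":0,"dy":0,"dz":0,"rx":0,"ry":0,"rz":0}]' 
python3 - <<'E'
from bed import *
from st import st
np.set_printoptions(precision=4,suppress=True)
st()
for i in range(3):
    c=cap('wrist','w2.png')
    for r in optics.tip_of('wrist','latch_grip'): print('latch',r['at'],onz(c,r['at'],.118),r['score'])
o=collect(('wrist',),2)
for x in o: print(x[1],np.round(x[2]),onz(x[0],x[2],.058 if x[1]=='bay1' else .089))
E
```

```text
time: 8.3
tcp_pos: [0.5986, -0.1722, 0.2448]
eef_rot: [0.707, -0.707, 0.002, 0.002]
wrist_force: [-0.3, 0.9, -0.1]
grip_width: 0.0931
t 8.3 tcp [ 0.5986 -0.1722  0.2448] a -0.000 rad tilt(yaxis) [-0.005  0.    -1.   ] F [-0.3  0.9 -0.1] w 0.0931 q7 0.51
latch [274.9, 302.5] [ 0.6189 -0.2473  0.118 ] 0.81
latch [272.9, 304.0] [ 0.6221 -0.2451  0.118 ] 0.67
latch [275.2, 296.8] [ 0.6164 -0.2477  0.118 ] 0.66
latch [85.7, 293.6] [ 0.6106 -0.0773  0.118 ] 0.66
slot1 [ 83. 290.] [ 0.6089 -0.0736  0.089 ]
slot1 [ 83. 294.] [ 0.6118 -0.074   0.089 ]
```

View pics/w2.png

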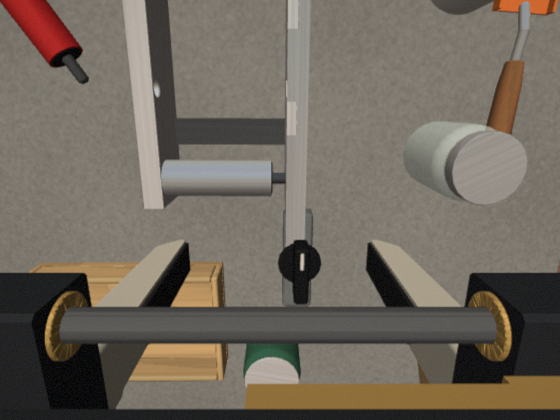

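```bash
python3 -m crank '[{"jaw":50,"dx":10,"dy":20,"dz":-25,"rx":0,"ry":0,"rz":0},{"jaw":50,"dx":9,"dy":20,"dz":-25,"rx":0,"ry":0,"rz":0},{"jaw":50,"dx":0,"dy":20,"dz":-25,"rx":0,"ry":0,"rz":0},{"jaw":50,"dx":0,"dy":0,"dz":0,"rx":0,"ry":0,"rz":0},{"jaw":50,"dx":0,"dy":0,"dz":0,"rx":0,"ry":0,"rz":0}]' 
python3 - <<'E'
from bed import *
from st import st
st()
for i in range(2):
    c=cap('wrist','w3.png')
    for r in optics.tip_of('wrist','latch_grip'): print('latch',r['at'],onz(c,r['at'],.118),r['score'])
im=c['image'].astype(int).max(2)
# dark bar between fingers
for z in(.129,):
  for y in (-.22,-.246,-.27):
    a=proj(c,[.618,y,z]);print(y,a, )
    row=im[int(a[0]),int(a[1])-40:int(a[1])+40];print(row.tolist())
E
```

```text
time: 9.4
tcp_pos: [0.6186, -0.2466, 0.1873]
eef_rot: [0.707, -0.707, 0.0, 0.001]
wrist_force: [0.7, -0.2, 0.2]
grip_width: 0.0576
t 9.4 tcp [ 0.6186 -0.2466  0.1873] a 0.001 rad tilt(yaxis) [-0.001  0.    -1.   ] F [ 0.7 -0.2  0.2] w 0.0576 q7 0.65
latch [217.2, 282.1] [ 0.61939478 -0.24657024  0.118     ] 0.64
latch [219.1, 282.7] [ 0.62080207 -0.24705515  0.118     ] 0.61
-0.22 [185.67320863 279.03324964]
[141, 140, 144, 139, 140, 142, 141, 140, 137, 139, 138, 137, 137, 141, 136, 140, 137, 136, 139, 139, 137, 119, 97, 104, 125, 160, 147, 134, 101, 52, 34, 31, 28, 30, 25, 27, 27, 33, 32, 31, 29, 35, 36, 38, 38, 31, 33, 31, 30, 32, 28, 23, 14, 20, 23, 31, 50, 67, 70, 105, 137, 143, 139, 136, 134, 132, 133, 135, 139, 139, 141, 136, 131, 134, 136, 138, 138, 134, 131, 135]
-0.246 [222.58654562 278.86554296]
[142, 141, 141, 136, 138, 138, 140, 139, 137, 135, 134, 134, 136, 134, 134, 134, 129, 135, 134, 114, 69, 30, 30, 26, 27, 31, 27, 26, 24, 24, 25, 25, 30, 23, 26, 33, 28, 29, 23, 23, 27, 25, 27, 29, 24, 25, 24, 28, 22, 26, 31, 27, 19, 21, 13, 24, 23, 32, 17, 27, 28, 31, 28, 29, 25, 18, 43, 101, 137, 141, 139, 139, 138, 138, 135, 139, 139, 138, 138, 138]
-0.27 [254.77557887 278.71929999]
[138, 136, 137, 136, 137, 140, 136, 134, 133, 136, 136, 138, 137, 138, 141, 138, 140, 137, 139, 144, 145, 147, 145, 123, 108, 110, 113, 119, 116, 114, 118, 116, 118, 117, 70, 39, 24, 27, 27, 30, 24, 26, 22, 23, 20, 24, 28, 25, 22, 29, 21, 18, 31, 93, 117, 119, 111, 93, 73, 124, 134, 138, 135, 138, 138, 143, 139, 136, 137, 140, 144, 145, 143, 140, 141, 138, 139, 137, 134, 133]
```

```bash
python3 -m crank '[{"jaw":50,"dx":2,"dy":25,"dz":0,"rx":0,"ry":0,"rz":0},{"jaw":50,"dx":0,"dy":25,"dz":0,"rx":0,"ry":0,"rz":0},{"jaw":50,"dx":0,"dy":25,"dz":0,"rx":0,"ry":0,"rz":0},{"jaw":50,"dx":0,"dy":8,"dz":0,"rx":0,"ry":0,"rz":0},{"jaw":10,"dx":0,"dy":0,"dz":0,"rx":0,"ry":0,"rz":0},{"jaw":10,"dx":0,"dy":0,"dz":0,"rx":0,"ry":0,"rz":0},{"jaw":10,"dx":0,"dy":0,"dz":0,"rx":0,"ry":0,"rz":0},{"jaw":10,"dx":0,"dy":0,"dz":0,"rx":0,"ry":0,"rz":0},{"jaw":10,"dx":0,"dy":0,"dz":0,"rx":0,"ry":0,"rz":0}]' 20; python3 st.py
```

```text
time: 10.5
tcp_pos: [0.6218, -0.2464, 0.1055]
eef_rot: [-0.707, 0.707, 0.001, 0.0]
wrist_force: [12.3, 0.6, -1.4]
grip_width: 0.0144
t 10.5 tcp [ 0.6218 -0.2464  0.1055] a 0.002 rad tilt(yaxis) [ 0.002 -0.    -1.   ] F [12.3  0.6 -1.4] w 0.0144 q7 0.70
```

```bash
python3 -m crank '[{"jaw":10,"dx":1.5,"dy":0,"dz":0,"rx":0,"ry":0,"rz":0},{"jaw":10,"dx":0,"dy":0,"dz":0,"rx":0,"ry":-0.12,"rz":0},{"jaw":10,"dx":0,"dy":0,"dz":0,"rx":0,"ry":-0.12,"rz":0},{"jaw":10,"dx":0,"dy":0,"dz":0,"rx":0,"ry":-0.12,"rz":0},{"jaw":10,"dx":0,"dy":0,"dz":0,"rx":0,"ry":-0.12,"rz":0},{"jaw":10,"dx":0,"dy":0,"dz":0,"rx":0,"ry":-0.12,"rz":0},{"jaw":10,"dx":0,"dy":0,"dz":0,"rx":0,"ry":-0.12,"rz":0},{"jaw":10,"dx":0,"dy":0,"dz":0,"rx":0,"ry":-0.12,"rz":0},{"jaw":10,"dx":0,"dy":0,"dz":0,"rx":0,"ry":-0.12,"rz":0},{"jaw":10,"dx":0,"dy":0,"dz":0,"rx":0,"ry":-0.12,"rz":0},{"jaw":10,"dx":0,"dy":0,"dz":0,"rx":0,"ry":-0.1,"rz":0},{"jaw":10,"dx":0,"dy":0,"dz":0,"rx":0,"ry":0,"rz":0}]'; python3 st.py
```

```text
time: 11.7
tcp_pos: [0.6225, -0.2463, 0.1055]
eef_rot: [-0.587, 0.587, 0.395, -0.395]
wrist_force: [-1.1, 1.0, 6.4]
grip_width: 0.0139
t 11.7 tcp [ 0.6225 -0.2463  0.1055] a 1.185 rad tilt(yaxis) [ 0.001  0.    -1.   ] F [-1.1  1.   6.4] w 0.0139 q7 1.56
```

```bash
python3 -m crank '[{"jaw":60,"dx":0,"dy":0,"dz":0,"rx":0,"ry":0,"rz":0},{"jaw":60,"dx":0,"dy":0,"dz":0,"rx":0,"ry":0,"rz":0},{"jaw":60,"dx":0,"dy":0,"dz":0,"rx":0,"ry":0,"rz":0},{"jaw":93,"dx":0,"dy":-30,"dz":0,"rx":0,"ry":0,"rz":0},{"jaw":93,"dx":0,"dy":-40,"dz":0,"rx":0,"ry":0,"rz":0},{"jaw":93,"dx":0,"dy":-40,"dz":0,"rx":0,"ry":0,"rz":0},{"jaw":93,"dx":0,"dy":-40,"dz":0,"rx":0,"ry":-0.128,"rz":0},{"jaw":93,"dx":0,"dy":-10,"dz":0,"rx":0,"ry":-0.129,"rz":0},{"jaw":93,"dx":0,"dy":0,"dz":0,"rx":0,"ry":-0.129,"rz":0},{"jaw":93,"dx":0,"dy":0,"dz":0,"rx":0,"ry":0,"rz":0}]'; python3 - <<'E'
from st import *
s,M=st()
for n in('top','scene','wrist'):
    c=cap(n,'l_'+n+'.png');print(proj(c,[.6225,-.2463,.129]))
a=[cv2.imread('pics/l_%s.png'%n) for n in('top','scene','wrist')]
cv2.imwrite('pics/l.png',np.hstack([cv2.resize(a[0][120:190,320:420],(400,280)),a[2][:280,80:480]]))
E
```

```text
time: 12.7
tcp_pos: [0.6224, -0.2464, 0.2651]
eef_rot: [-0.5, 0.501, 0.5, -0.499]
wrist_force: [-0.1, -1.0, -0.6]
grip_width: 0.0893
t 12.7 tcp [ 0.6224 -0.2464  0.2651] a 1.569 rad tilt(yaxis) [ 0.001 -0.    -1.   ] F [-0.1 -1.  -0.6] w 0.0893 q7 1.87
[145.3627026  361.60992014]
[237.3636744  187.17046122]
[197.42744449 277.1135891 ]
```

View pics/l.png

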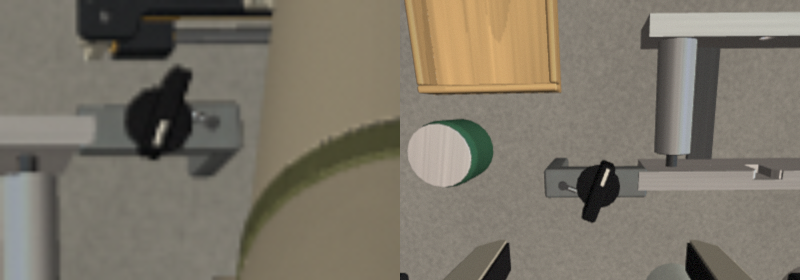

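Latch is open (bar turned, crop (180,110)). Now over to the tray.

```bash
python3 -m crank '[{"jaw":80,"dx":46,"dy":-5,"dz":15,"rx":0,"ry":0,"rz":0},{"jaw":80,"dx":46,"dy":-5,"dz":15,"rx":0,"ry":0,"rz":0},{"jaw":80,"dx":46,"dy":-5,"dz":15,"rx":0,"ry":0,"rz":0},{"jaw":80,"dx":46,"dy":-5,"dz":15,"rx":0,"ry":0,"rz":0},{"jaw":80,"dx":46,"dy":-5,"dz":15,"rx":0,"ry":0,"rz":0},{"jaw":80,"dx":46,"dy":-5,"dz":15,"rx":0,"ry":0,"rz":0},{"jaw":80,"dx":46,"dy":-5,"dz":15,"rx":0,"ry":0,"rz":0},{"jaw":80,"dx":46,"dy":-5,"dz":15,"rx":0,"ry":0,"rz":0},{"jaw":80,"dx":46,"dy":-5,"dz":15,"rx":0,"ry":0,"rz":0},{"jaw":80,"dx":46,"dy":-5,"dz":15,"rx":0,"ry":0,"rz":0},{"jaw":80,"dx":46,"dy":0,"dz":15,"rx":0,"ry":0,"rz":0},{"jaw":80,"dx":30,"dy":0,"dz":0,"rx":0,"ry":0,"rz":0}]'; python3 -m crank '[{"jaw":80,"dx":0,"dy":0,"dz":0,"rx":0,"ry":0,"rz":0}]'
cat > rol.py <<'E'
from st import *
# metallic gray tubes (unsaturated, bright) seen from wrist -> world centre & yaw at axis height
def tubes(c,z=.049,lo=85):
    im=c['image'];hsv=cv2.cvtColor(im,cv2.COLOR_RGB2HSV)
    return hsv
if __name__=='__main__':
    s,M=st();c=cap('wrist','t1.png')
    for q in('roller_a_mid',):
        for r in optics.tip_of('wrist',q): print('tip',np.round(r['at']),onz(c,r['at'],.049),r['score'])
        for r in optics.recognise('wrist',q): print('rec',np.round(r['at']),onz(c,r['at'],.049),r['score'])
E
python3 rol.py
```

```text
time: 14.05
tcp_pos: [0.4565, 0.2938, 0.3145]
eef_rot: [0.501, -0.5, -0.499, 0.5]
wrist_force: [1.4, -0.2, 0.0]
grip_width: 0.0798
time: 14.15
tcp_pos: [0.4576, 0.2951, 0.3141]
eef_rot: [0.5, -0.499, -0.5, 0.5]
wrist_force: [0.2, 0.2, -0.2]
grip_width: 0.08
t 14.2 tcp [0.4576 0.2951 0.3141] a 1.572 rad tilt(yaxis) [-0.001  0.002 -1.   ] F [ 0.2  0.2 -0.2] w 0.0800 q7 0.83
tip [77. 45.] [0.34521813 0.02133571 0.049     ] 0.95
tip [112. 218.] [0.38464874 0.22362868 0.049     ] 0.65
rec [76. 42.] [0.3434492  0.01859467 0.049     ] 0.91
rec [116. 224.] [0.38874308 0.23036437 0.049     ] 0.74
```

View pics/t1.png

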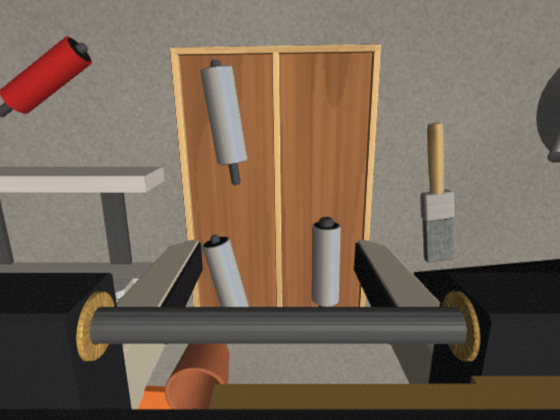

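```bash
cat > rol.py <<'E'
from st import *
import sys
def tubes(c,z=.049):
    im=c['image'];hsv=cv2.cvtColor(im,cv2.COLOR_RGB2HSV)
    m=((hsv[...,1]<60)&(hsv[...,2]>75)).astype(np.uint8)
    # keep only within tray polygon
    e=[(x,y) for x,y in((.31,.145),(.31,.385),(.69,.385),(.69,.145))]
    poly=np.array([proj(c,[x,y,.04])[::-1] for x,y in e]).astype(np.int32)
    t=np.zeros_like(m);cv2.fillPoly(t,[poly],1);m&=t
    m=cv2.morphologyEx(m,cv2.MORPH_OPEN,np.ones((5,5)))
    n,l,st_,_=cv2.connectedComponentsWithStats(m)
    for i in range(1,n):
        if st_[i,4]<500: continue
        ct=np.argwhere(l==i)[:,::-1].astype(np.float32)
        W=np.array([onz(c,(v,u),z)[:2] for u,v in ct])  # rectify at axis height
        (cx,cy),(w,h),an=cv2.minAreaRect((W*1e4).astype(np.float32))
        P=W-W.mean(0);_,_,vt=np.linalg.svd(P,full_matrices=False);d=vt[0]*np.sign(vt[0][0])
        print('px',st_[i][:4],'centre',np.round([cx/1e4,cy/1e4],4),'mean',np.round(W.mean(0),4),'size',np.round([w/10,h/10],1),'yaw %.3f'%np.arctan2(d[1],d[0]))
if __name__=='__main__':
    st();n=sys.argv[1];c=cap(n)
    tubes(c)
E
python3 rol.py wrist; python3 rol.py top
```

```text
t 14.3 tcp [0.4591 0.2893 0.314 ] a 1.566 rad tilt(yaxis) [-0.001 -0.001 -1.   ] F [ 1.  -0.6 -0.2] w 0.0799 q7 0.84
px [154  45  43 230] centre [0.4559 0.1631] mean [0.4421 0.1596] size [290.5  32.6] yaw 0.004
px [208  65  44  98] centre [0.3897 0.2312] mean [0.3876 0.2314] size [116.2  36.8] yaw 0.139
px [320 227  26  79] centre [0.5921 0.3638] mean [0.5891 0.3635] size [116.8  33.7] yaw 0.027
px [210 241  43  66] centre [0.6053 0.225 ] mean [0.6032 0.2249] size [102.3  38. ] yaw 0.238
px [180 318 164   8] centre [0.6767 0.2652] mean [0.6769 0.2661] size [235.1  11.5] yaw 1.568
t 14.3 tcp [0.4593 0.2888 0.3142] a 1.565 rad tilt(yaxis) [-0.001 -0.001 -1.   ] F [ 0.5 -0.8  0.7] w 0.0800 q7 0.84
px [203 130   7 143] centre [0.5003 0.1514] mean [0.5052 0.1519] size [376.6  16. ] yaw 0.007
```

```bash
python3 -m crank '[{"jaw":60,"dx":-20,"dy":20,"dz":25,"rx":0,"ry":0,"rz":0},{"jaw":60,"dx":-20,"dy":30,"dz":25,"rx":0,"ry":0,"rz":0},{"jaw":60,"dx":-18,"dy":30,"dz":20,"rx":0,"ry":0,"rz":0},{"jaw":60,"dx":0,"dy":30,"dz":0,"rx":0,"ry":-0.139,"rz":0},{"jaw":60,"dx":0,"dy":20,"dz":0,"rx":0,"ry":0,"rz":0},{"jaw":60,"dx":0,"dy":20,"dz":0,"rx":0,"ry":0,"rz":0},{"jaw":60,"dx":0,"dy":0,"dz":0,"rx":0,"ry":0,"rz":0},{"jaw":60,"dx":0,"dy":0,"dz":0,"rx":0,"ry":0,"rz":0}]'; python3 rol.py wrist
```

```text
time: 15.2
tcp_pos: [0.3892, 0.2317, 0.1649]
eef_rot: [0.465, -0.465, -0.532, 0.533]
wrist_force: [0.6, 0.9, -0.2]
grip_width: 0.0599
t 15.2 tcp [0.3892 0.2317 0.1649] a 1.705 rad tilt(yaxis) [-0.    -0.001 -1.   ] F [ 0.6  0.9 -0.2] w 0.0599 q7 0.90
px [170  92  47 215] centre [0.4052 0.1653] mean [0.3993 0.1595] size [ 37.3 191.5] yaw 0.013
px [255 138  44 135] centre [0.3945 0.2324] mean [0.3906 0.2319] size [118.7  35.6] yaw 0.137
px [341 241  60  66] centre [0.443  0.3266] mean [0.4466 0.3258] size [82.7 31.9] yaw 0.757
px [168 318 251  24] centre [0.5106 0.2628] mean [0.5112 0.2635] size [ 25.1 236.8] yaw -1.435
px [165 342  31  42] centre [0.5628 0.1599] mean [0.5627 0.16  ] size [50.7 27.8] yaw -0.057
px [218 364  39  20] centre [0.5675 0.2161] mean [0.5705 0.2188] size [22.5 37.6] yaw -1.255
```

```bash
python3 -m crank '[{"jaw":52,"dx":0,"dy":30,"dz":-2,"rx":0,"ry":0,"rz":0},{"jaw":52,"dx":0,"dy":30,"dz":0,"rx":0,"ry":0,"rz":0},{"jaw":52,"dx":0,"dy":30,"dz":0,"rx":0,"ry":0,"rz":0},{"jaw":52,"dx":0,"dy":22,"dz":0,"rx":0,"ry":0,"rz":0},{"jaw":52,"dx":0,"dy":9,"dz":0,"rx":0,"ry":0,"rz":0},{"jaw":42,"dx":0,"dy":0,"dz":0,"rx":0,"ry":0,"rz":0},{"jaw":42,"dx":0,"dy":0,"dz":0,"rx":0,"ry":0,"rz":0},{"jaw":42,"dx":0,"dy":0,"dz":0,"rx":0,"ry":0,"rz":0},{"jaw":42,"dx":0,"dy":8,"dz":0,"rx":0,"ry":0,"rz":0}]'; python3 st.py;  python3 -m crank '[{"jaw":25,"dx":0,"dy":0,"dz":0,"rx":0,"ry":0,"rz":0},{"jaw":25,"dx":0,"dy":0,"dz":0,"rx":0,"ry":0,"rz":0},{"jaw":25,"dx":0,"dy":0,"dz":0,"rx":0,"ry":0,"rz":0},{"jaw":25,"dx":0,"dy":0,"dz":0,"rx":0,"ry":0,"rz":0}]' 30; python3 st.py
```

```text
time: 16.15
tcp_pos: [0.3918, 0.2331, 0.037]
eef_rot: [-0.465, 0.465, 0.534, -0.532]
wrist_force: [0.7, -0.5, -0.2]
grip_width: 0.0422
t 16.1 tcp [0.3918 0.2331 0.037 ] a 1.706 rad tilt(yaxis) [ 0.003  0.002 -1.   ] F [ 0.7 -0.5 -0.2] w 0.0422 q7 0.82
time: 16.55
tcp_pos: [0.3908, 0.2326, 0.0356]
eef_rot: [0.465, -0.465, -0.533, 0.533]
wrist_force: [-0.6, -0.4, -1.9]
grip_width: 0.0377
t 16.6 tcp [0.3908 0.2326 0.0356] a 1.707 rad tilt(yaxis) [-0. -0. -1.] F [-0.6 -0.4 -1.9] w 0.0377 q7 0.82
```

```bash
python3 -m crank '[{"jaw":25,"dx":0,"dy":-20,"dz":0,"rx":0,"ry":0,"rz":0},{"jaw":25,"dx":0,"dy":-40,"dz":0,"rx":0,"ry":0,"rz":0},{"jaw":25,"dx":0,"dy":-40,"dz":0,"rx":0,"ry":0,"rz":0},{"jaw":25,"dx":0,"dy":-30,"dz":0,"rx":0,"ry":0,"rz":0},{"jaw":25,"dx":0,"dy":0,"dz":0,"rx":0,"ry":0,"rz":0}]'; python3 - <<'E'
from st import *
st();c=cap('scene','s3.png')
g=cv2.imread('pics/scene0.png');G=cv2.cvtColor(g,6)
for r,k in((216,250),(213,282),(209,314)):
    p=G[r-7:r+8,k-8:k+9].astype(float)
    b=np.median(p);w=np.clip(p-b-15,0,None)
    # use blob near centre
    yy,xx=np.mgrid[-7:8,-8:9];w*=(np.hypot(yy,xx)<6)
    at=(r+(w*yy).sum()/w.sum(),k+(w*xx).sum()/w.sum())
    print(at,b,p.max(),onz(c,at,.060),'pred',proj(c,[.5355-.057,0.0145+(k-282)/32*.09,.06]))
x=cv2.resize(g[150:270,180:360],None,fx=4,fy=4,interpolation=2);cv2.imwrite('pics/z.png',x)
E
```

```text
time: 17.05
tcp_pos: [0.3922, 0.2335, 0.1689]
eef_rot: [-0.464, 0.466, 0.535, -0.531]
wrist_force: [-0.5, 0.3, -2.5]
grip_width: 0.0375
t 17.1 tcp [0.3922 0.2335 0.1689] a 1.706 rad tilt(yaxis) [ 0.005  0.003 -1.   ] F [-0.5  0.3 -2.5] w 0.0375 q7 0.89
(np.float64(213.92061281337047), np.float64(249.25696378830082)) 76.0 200.0 [ 0.47497213 -0.0805967   0.06      ] pred [214.47345457 251.35233985]
(np.float64(211.4418079096045), np.float64(281.6858757062147)) 75.0 200.0 [0.48150811 0.0074564  0.06      ] pred [210.48006779 283.95257544]
(np.float64(207.08438287153652), np.float64(313.54534005037783)) 74.0 198.0 [0.4795235  0.09806731 0.06      ] pred [206.59381757 315.67819579]
```

View pics/z.png

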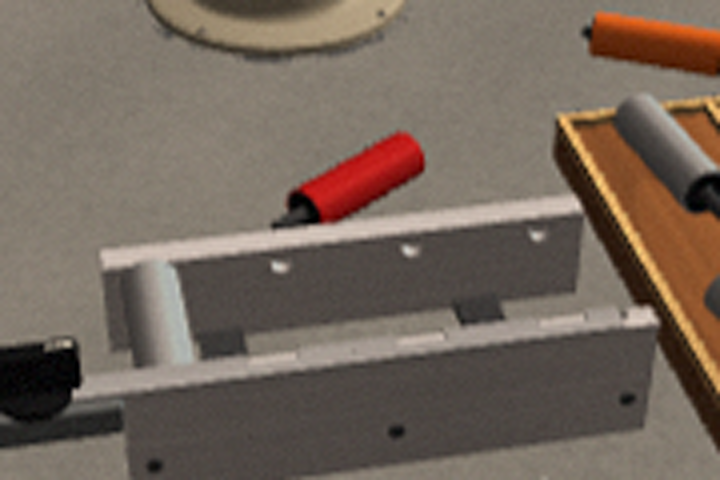

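```bash
python3 -m crank '[{"jaw":25,"dx":0,"dy":0,"dz":0,"rx":0,"ry":0.136,"rz":0},{"jaw":25,"dx":-26,"dy":0,"dz":-27,"rx":0,"ry":0,"rz":0},{"jaw":25,"dx":-26,"dy":0,"dz":-27,"rx":0,"ry":0,"rz":0},{"jaw":25,"dx":-26,"dy":0,"dz":-27,"rx":0,"ry":0,"rz":0},{"jaw":25,"dx":-26,"dy":0,"dz":-27,"rx":0,"ry":0,"rz":0},{"jaw":25,"dx":-27,"dy":30,"dz":-29,"rx":0,"ry":0,"rz":0},{"jaw":25,"dx":0,"dy":0,"dz":0,"rx":0,"ry":0,"rz":0},{"jaw":25,"dx":0,"dy":0,"dz":0,"rx":0,"ry":0,"rz":0}]'; python3 - <<'E'
from st import *
s,M=st();
a=cap('scene','s4.png');b=cap('top','t4.png');c=cap('wrist','w4.png')
im=[cv2.imread('pics/'+n) for n in('s4.png','w4.png')]
cv2.imwrite('pics/v4.png',np.hstack([cv2.resize(im[0][150:270,230:390],(560,420),interpolation=2)[:, :400],im[1][:,100:500]]))
E
```

```text
time: 17.9
tcp_pos: [0.5267, 0.1006, 0.133]
eef_rot: [0.501, -0.5, -0.498, 0.501]
wrist_force: [-0.9, -0.0, -2.8]
grip_width: 0.0374
t 17.9 tcp [0.5267 0.1006 0.133 ] a 1.569 rad tilt(yaxis) [-0.005 -0.001 -1.   ] F [-0.9 -0.  -2.8] w 0.0374 q7 1.14
```

View pics/v4.png

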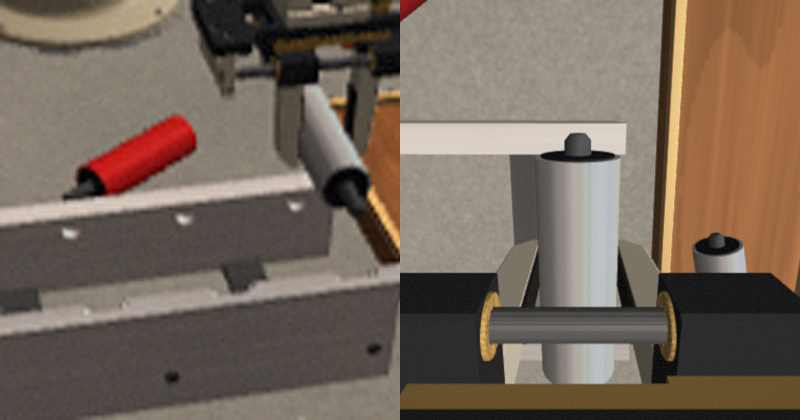

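```bash
python3 - <<'E'
from st import *
s=env.sense();c=cap('scene','s5.png');t=np.array(s['tcp_pos'])
tip=t+[.085,0,.0134];print('tip pred',proj(c,tip),'tube end centre',proj(c,t+[.055,0,.0134]))
im=cv2.resize(cv2.imread('pics/s5.png')[170:270,220:370],None,fx=5,fy=5,interpolation=2)
def pt(P): r,k=proj(c,P);return int((k-220+.5)*5),int((r-170+.5)*5)
B=np.array([.5365,.0125,0])
for dy in(-.09,0,.09):
    q=[pt(B+[x,dy+y,.089]) for x,y in((.07,-.008),(.079,-.008),(.079,.008),(.07,.008))]
    cv2.polylines(im,[np.array(q)],True,(0,0,255),1)
    cv2.circle(im,pt(B+[-.057,dy,.060]),3,(0,255,0),1)
cv2.circle(im,pt(tip),4,(255,0,0),1)
cv2.imwrite('pics/v5.png',im)
E
```

```text
tip pred [209.29203357 333.722643  ] tube end centre [202.10256441 329.75595899]
```

View pics/v5.png

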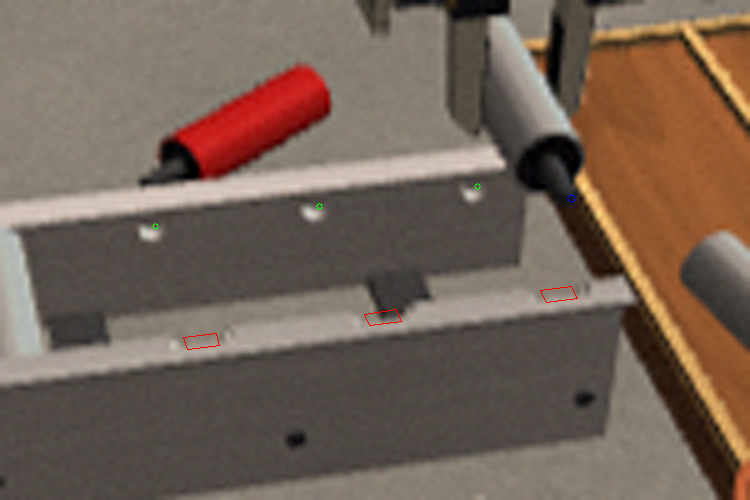

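```bash
python3 - <<'E'
from st import *
st();c=cap('wrist')
g=cv2.cvtColor(c['image'],7).astype(float)
for k in (120,160,200,230):
    p=g[100:180,k-3:k+4].mean(1);d=np.diff(p)
    r1=100+np.argmax(d)+1;r2=100+np.argmin(d)+1
    print(k,r1,r2,onz(c,(r1-.5,k),.072),onz(c,(r2-.5,k),.072))
# stub end of held roller
for r,k in((140,277),(150,277)): print(onz(c,(r,k),.133+.0134))
E
```

```text
t 18.1 tcp [0.5271 0.1028 0.1356] a 1.573 rad tilt(yaxis) [-0.  0. -1.] F [ 0.   0.8 -1.9] w 0.0373 q7 1.14
120 122 153 [0.45863341 0.00095904 0.072     ] [ 0.47865386 -0.00144951  0.072     ]
160 122 153 [0.45856338 0.02688097 0.072     ] [0.47858257 0.02509701 0.072     ]
200 122 154 [0.45849334 0.05280396 0.072     ] [0.47917308 0.05160633 0.072     ]
230 123 154 [0.4590718  0.07222514 0.072     ] [0.47911957 0.0715333  0.072     ]
[0.46378477 0.10285293 0.1464    ]
[0.46819136 0.10286246 0.1464    ]
```

```bash
python3 -m crank '[{"jaw":25,"dx":2.5,"dy":15,"dz":0,"rx":0,"ry":0,"rz":0},{"jaw":25,"dx":0,"dy":15,"dz":0,"rx":0,"ry":0,"rz":0},{"jaw":25,"dx":0,"dy":0,"dz":0,"rx":0,"ry":0,"rz":0},{"jaw":25,"dx":0,"dy":10,"dz":0,"rx":0,"ry":0,"rz":0},{"jaw":25,"dx":0,"dy":8,"dz":0,"rx":0,"ry":0,"rz":0},{"jaw":25,"dx":0,"dy":8,"dz":0,"rx":0,"ry":0,"rz":0},{"jaw":25,"dx":0,"dy":0,"dz":0,"rx":0,"ry":0,"rz":0}]'; python3 st.py;python3 -m crank '[{"jaw":25,"dx":0,"dy":6,"dz":0,"rx":0,"ry":0,"rz":0},{"jaw":25,"dx":0,"dy":5,"dz":0,"rx":0,"ry":0,"rz":0},{"jaw":25,"dx":0,"dy":0,"dz":0,"rx":0,"ry":0,"rz":0}]'; python3 - <<'E'
from st import *
st();c=cap('scene','s6.png')
cv2.imwrite('pics/v6.png',cv2.resize(cv2.imread('pics/s6.png')[170:270,220:370],None,fx=5,fy=5,interpolation=2))
E
```

```text
time: 18.85
tcp_pos: [0.5274, 0.1041, 0.0786]
eef_rot: [0.5, -0.5, -0.5, 0.5]
wrist_force: [0.1, -0.8, -2.1]
grip_width: 0.0376
t 18.9 tcp [0.5274 0.1041 0.0786] a 1.571 rad tilt(yaxis) [-0.001 -0.    -1.   ] F [ 0.1 -0.8 -2.1] w 0.0376 q7 1.11
time: 19.15
tcp_pos: [0.5286, 0.1043, 0.0684]
eef_rot: [-0.5, 0.5, 0.5, -0.5]
wrist_force: [2.3, -0.1, 0.6]
grip_width: 0.0376
t 19.1 tcp [0.5286 0.1043 0.0684] a 1.571 rad tilt(yaxis) [ 0.001  0.    -1.   ] F [ 2.3 -0.1  0.6] w 0.0376 q7 1.11
```

View pics/v6.png

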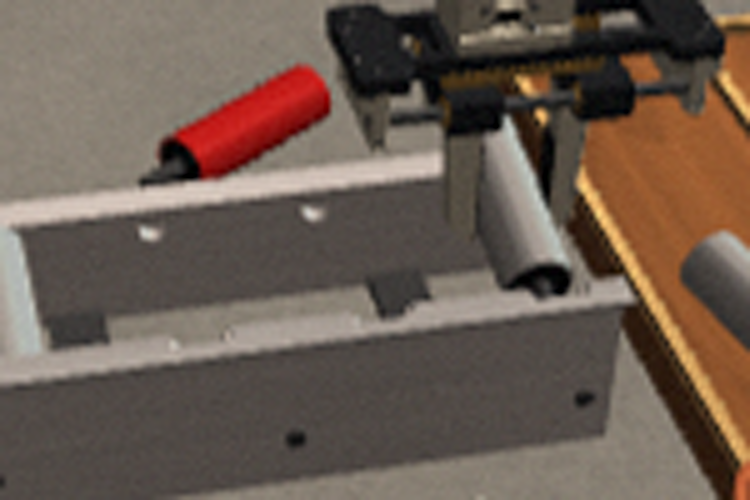

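```bash
python3 -m crank '[{"jaw":25,"dx":0,"dy":0,"dz":-4,"rx":0,"ry":0,"rz":0},{"jaw":25,"dx":0,"dy":0,"dz":-4,"rx":0,"ry":0,"rz":0},{"jaw":25,"dx":0,"dy":0,"dz":-4,"rx":0,"ry":0,"rz":0},{"jaw":25,"dx":0,"dy":0,"dz":-6,"rx":0,"ry":0,"rz":0},{"jaw":25,"dx":0,"dy":0,"dz":0,"rx":0,"ry":0,"rz":0},{"jaw":25,"dx":0,"dy":0,"dz":0,"rx":0,"ry":0,"rz":0}]' 45; python3 - <<'E'
from st import *
st();c=cap('wrist','w7.png')
for i in range(3): 
    cap('wrist'); print(np.round(env.sense()['wrist_force'],1),np.round(env.sense()['ft_torque'],2))
E
```

```text
time: 19.8
tcp_pos: [0.5449, 0.104, 0.0682]
eef_rot: [0.5, -0.5, -0.499, 0.501]
wrist_force: [-4.8, -0.6, -4.4]
grip_width: 0.0374
t 19.8 tcp [0.5449 0.104  0.0682] a 1.571 rad tilt(yaxis) [-0.002 -0.    -1.   ] F [-4.8 -0.6 -4.4] w 0.0374 q7 1.12
[-4.1  0.3 -4.7] [0.11 1.28 0.05]
[-4.6  0.  -5.5] [0.11 1.29 0.04]
[-4.4 -0.1 -5.5] [0.08 1.25 0.01]
```

```bash
python3 -m crank '[{"jaw":25,"dx":0,"dy":0,"dz":-1.5,"rx":0,"ry":0,"rz":0},{"jaw":25,"dx":0,"dy":4,"dz":0,"rx":0,"ry":0,"rz":0},{"jaw":25,"dx":0,"dy":4,"dz":0,"rx":0,"ry":0,"rz":0},{"jaw":25,"dx":0,"dy":4,"dz":0,"rx":0,"ry":0,"rz":0},{"jaw":25,"dx":0,"dy":0,"dz":0,"rx":0,"ry":0,"rz":0}]'; python3 st.py;python3 -m crank '[{"jaw":25,"dx":0,"dy":4,"dz":0,"rx":0,"ry":0,"rz":0},{"jaw":25,"dx":0,"dy":4,"dz":0,"rx":0,"ry":0,"rz":0},{"jaw":25,"dx":0,"dy":2,"dz":0,"rx":0,"ry":0,"rz":0},{"jaw":25,"dx":0,"dy":0,"dz":0,"rx":0,"ry":0,"rz":0}]';  python3 - <<'E'
from st import *
st();cap('wrist','w8.png');cap('scene','s8.png')
for i in range(2): 
    cap('wrist'); print(np.round(env.sense()['wrist_force'],1),np.round(env.sense()['ft_torque'],2))
im=[cv2.imread('pics/'+n) for n in('s8.png','w8.png')]
cv2.imwrite('pics/v8.png',np.hstack([cv2.resize(im[0][170:270,275:370],None,fx=4.2,fy=4.2,interpolation=2)[:420],im[1][:,100:500]]))
E
```

```text
time: 20.5
tcp_pos: [0.5474, 0.1042, 0.0562]
eef_rot: [0.5, -0.5, -0.5, 0.5]
wrist_force: [-4.8, 0.4, -0.5]
grip_width: 0.0374
t 20.5 tcp [0.5474 0.1042 0.0562] a 1.571 rad tilt(yaxis) [-0. -0. -1.] F [-4.8  0.4 -0.5] w 0.0374 q7 1.12
time: 20.9
tcp_pos: [0.5473, 0.1043, 0.0464]
eef_rot: [0.5, -0.5, -0.5, 0.5]
wrist_force: [-4.1, 0.1, 2.4]
grip_width: 0.0369
t 20.9 tcp [0.5473 0.1043 0.0464] a 1.571 rad tilt(yaxis) [-0. -0. -1.] F [-4.1  0.1  2.4] w 0.0369 q7 1.11
[-5.4  0.3  1.4] [0.12 0.78 0.01]
[-4.4 -1.1  1.8] [0.14 0.82 0.  ]
```

View pics/v8.png

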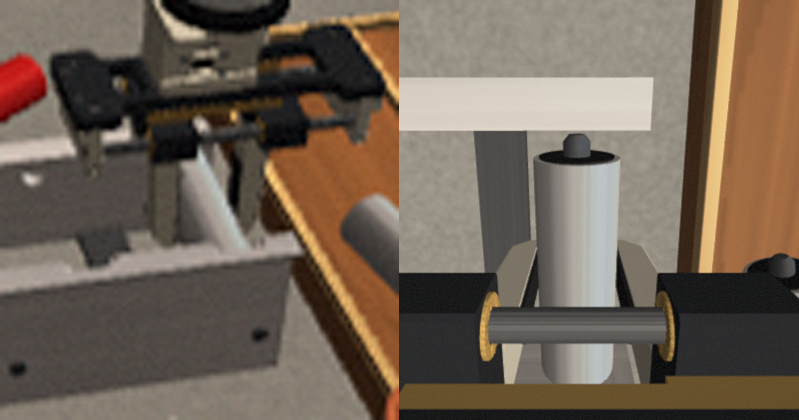

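```bash
python3 -m crank '[{"jaw":25,"dx":0,"dy":0,"dz":3,"rx":0,"ry":0,"rz":0},{"jaw":25,"dx":0,"dy":0,"dz":3,"rx":0,"ry":0,"rz":0},{"jaw":25,"dx":0,"dy":0,"dz":0,"rx":0,"ry":0,"rz":0}]'; python3 st.py;python3 -m crank '[{"jaw":25,"dx":0,"dy":0,"dz":3,"rx":0,"ry":0,"rz":0},{"jaw":25,"dx":0,"dy":0,"dz":2,"rx":0,"ry":0,"rz":0},{"jaw":25,"dx":0,"dy":0,"dz":0,"rx":0,"ry":0,"rz":0}]';  python3 - <<'E'
from st import *
st();c=cap('wrist','w9.png')
for i in range(2): 
    cap('wrist'); print(np.round(env.sense()['wrist_force'],1),np.round(env.sense()['ft_torque'],2))
g=cv2.cvtColor(c['image'],7).astype(float);print(g[60:190:4,272:282].mean(1).round())
E
```

```text
time: 21.4
tcp_pos: [0.5422, 0.1042, 0.0468]
eef_rot: [-0.5, 0.5, 0.501, -0.499]
wrist_force: [0.1, -0.2, -2.8]
grip_width: 0.0371
t 21.4 tcp [0.5422 0.1042 0.0468] a 1.571 rad tilt(yaxis) [ 0.002  0.    -1.   ] F [ 0.1 -0.2 -2.8] w 0.0371 q7 1.11
time: 21.7
tcp_pos: [0.5371, 0.1042, 0.0466]
eef_rot: [-0.5, 0.5, 0.5, -0.5]
wrist_force: [2.5, 0.0, -6.3]
grip_width: 0.0375
t 21.7 tcp [0.5371 0.1042 0.0466] a 1.571 rad tilt(yaxis) [ 0.001  0.    -1.   ] F [ 2.5  0.  -6.3] w 0.0375 q7 1.11
[ 4.1  0.3 -7.4] [-0.1  -1.04  0.09]
[ 4.2 -1.3 -6.9] [-0.15 -1.14  0.11]
[144. 143. 147. 148. 146. 144. 148. 150. 146. 146. 147. 151. 205. 206.
 207. 207. 208. 209. 210. 210. 207. 207. 206. 209. 128.  15.  71. 170.
 170. 170. 170. 170. 170.]
```

```bash
python3 - <<'E'
import cv2,numpy as np
for n in('w4','w7','w8','w9'):
    g=cv2.cvtColor(cv2.imread(f'pics/{n}.png'),6).astype(float)
    o=[]
    for r in(166,172,180,200,220):
        p=cv2.GaussianBlur(g[r-1:r+2],(3,1),0).mean(0);d=np.diff(p)
        a=200+np.argmax(np.abs(d[200:270]));b=285+np.argmax(np.abs(d[285:350]))
        o.append((int(a),int(b),int(b-a)))
    col=g[110:175,274:281].mean(1)
    print(n,o,'stub tip row',110+int(np.argmin(np.diff(col[:40]))), [int(v) for v in col[15:60:2]])
E
```

```text
w4 [(209, 319, 110), (209, 319, 110), (210, 319, 109), (211, 318, 107), (212, 318, 106)] stub tip row 132 [208, 209, 209, 211, 88, 72, 75, 78, 77, 79, 78, 79, 78, 76, 76, 67, 15, 19, 50, 152, 173, 173, 173]
w7 [(238, 315, 77), (245, 322, 77), (249, 321, 72), (253, 320, 67), (252, 319, 67)] stub tip row 136 [214, 214, 216, 219, 166, 152, 85, 52, 64, 78, 79, 79, 78, 79, 79, 80, 80, 76, 76, 76, 60, 18, 20]
w8 [(228, 320, 92), (228, 320, 92), (234, 319, 85), (229, 319, 90), (230, 318, 88)] stub tip row 133 [210, 213, 210, 152, 103, 64, 74, 77, 76, 77, 78, 80, 78, 77, 76, 75, 62, 13, 15, 29, 110, 172, 172]
w9 [(228, 320, 92), (229, 319, 90), (229, 319, 90), (230, 318, 88), (230, 318, 88)] stub tip row 136 [209, 208, 210, 209, 210, 211, 209, 207, 206, 207, 207, 206, 205, 207, 210, 191, 66, 16, 17, 32, 125, 171, 170]
```

```bash
python3 -m crank '[{"jaw":25,"dx":0,"dy":1,"dz":-1,"rx":0,"ry":0,"rz":0},{"jaw":48,"dx":0,"dy":0,"dz":0,"rx":0,"ry":0,"rz":0},{"jaw":48,"dx":0,"dy":0,"dz":0,"rx":0,"ry":0,"rz":0},{"jaw":55,"dx":0,"dy":-4,"dz":0,"rx":0,"ry":0,"rz":0},{"jaw":58,"dx":0,"dy":-20,"dz":0,"rx":0,"ry":0,"rz":0},{"jaw":60,"dx":0,"dy":-40,"dz":0,"rx":0,"ry":0,"rz":0},{"jaw":60,"dx":0,"dy":-40,"dz":0,"rx":0,"ry":0,"rz":0},{"jaw":60,"dx":0,"dy":-40,"dz":0,"rx":0,"ry":0,"rz":0},{"jaw":60,"dx":0,"dy":0,"dz":0,"rx":0,"ry":0,"rz":0}]';  python3 - <<'E'
from st import *
st();c=cap('wrist','w10.png');cap('scene','s10.png')
im=[cv2.imread('pics/'+n) for n in('s10.png','w10.png')]
cv2.imwrite('pics/v10.png',np.hstack([cv2.resize(im[0][170:270,275:370],None,fx=4.2,fy=4.2,interpolation=2)[:420],im[1][:,100:500]]))
for r in optics.tip_of('wrist','roller_a_mid'): print(r['at'],onz(c,r['at'],.058),r['score'])
E
```

```text
time: 22.75
tcp_pos: [0.5395, 0.1048, 0.1948]
eef_rot: [-0.499, 0.502, 0.502, -0.497]
wrist_force: [0.3, 0.4, 0.5]
grip_width: 0.0599
t 22.8 tcp [0.5395 0.1048 0.1948] a 1.570 rad tilt(yaxis) [ 0.008  0.002 -1.   ] F [0.3 0.4 0.5] w 0.0599 q7 1.16
[190.4, 275.2] [0.53490506 0.10332367 0.058     ] 0.74
```

View pics/v10.png

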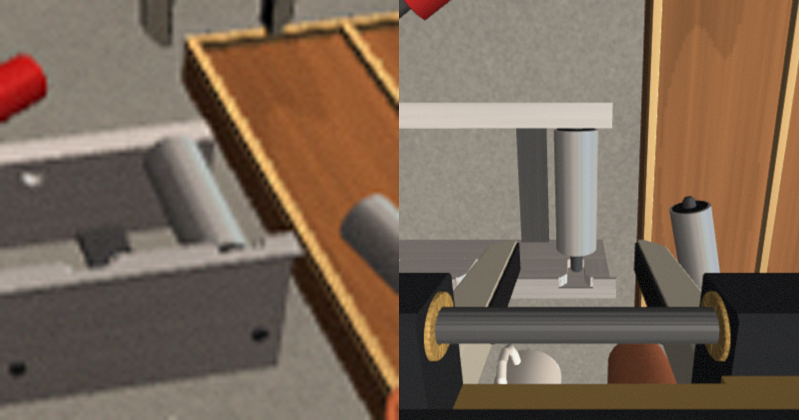

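```bash
python3 -m crank '[{"jaw":60,"dx":10,"dy":-40,"dz":-20,"rx":0,"ry":0,"rz":0},{"jaw":60,"dx":28,"dy":-40,"dz":-25,"rx":0,"ry":0,"rz":0},{"jaw":60,"dx":28,"dy":-10,"dz":-25,"rx":0,"ry":0,"rz":0},{"jaw":60,"dx":28,"dy":0,"dz":-25,"rx":0,"ry":0,"rz":0},{"jaw":60,"dx":28,"dy":0,"dz":-5,"rx":0,"ry":-0.12,"rz":0},{"jaw":60,"dx":0,"dy":0,"dz":0,"rx":0,"ry":-0.12,"rz":0},{"jaw":60,"dx":0,"dy":0,"dz":0,"rx":0,"ry":0,"rz":0},{"jaw":60,"dx":0,"dy":0,"dz":0,"rx":0,"ry":0,"rz":0}]';python3 rol.py wrist; python3 - <<'E'
from h import *
for i in range(2):
    c=cap('wrist','w11.png')
    for r in optics.tip_of('wrist','roller_a_mid'): print(r['at'],onz(c,r['at'],.049),r['score'])
E
```

```text
time: 23.7
tcp_pos: [0.6347, 0.2228, 0.2744]
eef_rot: [0.438, -0.437, -0.554, 0.556]
wrist_force: [0.2, -0.5, 0.3]
grip_width: 0.0601
t 23.7 tcp [0.6347 0.2228 0.2744] a 1.807 rad tilt(yaxis) [-0.003 -0.001 -1.   ] F [ 0.2 -0.5  0.3] w 0.0601 q7 1.26
px [204   0  64 211] centre [0.5731 0.158 ] mean [0.5686 0.159 ] size [228.6  29.1] yaw 0.005
px [270 104  32 103] centre [0.6088 0.2265] mean [0.606  0.2257] size [116.  35.] yaw 0.231
px [380 113  57 103] centre [0.5864 0.3633] mean [0.5826 0.3634] size [119.   35.9] yaw 0.020
[60.2, 185.2] [0.53511503 0.09853325 0.049     ] 0.75
```

```bash
python3 -m crank '[{"jaw":54,"dx":5,"dy":30,"dz":14,"rx":0,"ry":0,"rz":0},{"jaw":54,"dx":4.5,"dy":40,"dz":13,"rx":0,"ry":0,"rz":0},{"jaw":54,"dx":0,"dy":40,"dz":0,"rx":0,"ry":0.005,"rz":0},{"jaw":54,"dx":0,"dy":30,"dz":0,"rx":0,"ry":0,"rz":0},{"jaw":54,"dx":0,"dy":20,"dz":0,"rx":0,"ry":0,"rz":0},{"jaw":54,"dx":0,"dy":0,"dz":0,"rx":0,"ry":0,"rz":0},{"jaw":54,"dx":0,"dy":0,"dz":0,"rx":0,"ry":0,"rz":0}]';python3 rol.py wrist
```

```text
time: 24.65
tcp_pos: [0.6069, 0.2265, 0.1165]
eef_rot: [0.438, -0.438, -0.555, 0.555]
wrist_force: [0.1, 0.3, 0.7]
grip_width: 0.0542
t 24.6 tcp [0.6069 0.2265 0.1165] a 1.805 rad tilt(yaxis) [ 0. -0. -1.] F [0.1 0.3 0.7] w 0.0542 q7 1.18
px [154   0  85 301] centre [0.5804 0.1698] mean [0.5776 0.1623] size [ 46.  208.1] yaw 0.051
px [249 143  53 163] centre [0.6139 0.2267] mean [0.6082 0.2258] size [122.9  36.8] yaw 0.227
px [434 156  85 117] centre [0.5733 0.3621] mean [0.5701 0.3623] size [89.7 32.6] yaw -0.004
px [335 241  55  66] centre [0.632  0.3002] mean [0.6347 0.3001] size [66.2 25.8] yaw 0.799
px [311 318  95  25] centre [0.6798 0.3101] mean [0.6769 0.3171] size [19.4 75.4] yaw -1.463
```

```bash
python3 -m crank '[{"jaw":54,"dx":0,"dy":25,"dz":-1,"rx":0,"ry":0,"rz":0},{"jaw":54,"dx":0,"dy":25,"dz":0,"rx":0,"ry":0,"rz":0},{"jaw":54,"dx":0,"dy":20,"dz":0,"rx":0,"ry":0,"rz":0},{"jaw":54,"dx":0,"dy":11,"dz":0,"rx":0,"ry":0,"rz":0},{"jaw":54,"dx":0,"dy":0,"dz":0,"rx":0,"ry":0,"rz":0},{"jaw":25,"dx":0,"dy":0,"dz":0,"rx":0,"ry":0,"rz":0},{"jaw":25,"dx":0,"dy":0,"dz":0,"rx":0,"ry":0,"rz":0},{"jaw":25,"dx":0,"dy":0,"dz":0,"rx":0,"ry":0,"rz":0},{"jaw":25,"dx":0,"dy":0,"dz":0,"rx":0,"ry":0,"rz":0},{"jaw":25,"dx":0,"dy":0,"dz":0,"rx":0,"ry":0,"rz":0}]' 40; python3 st.py
```

```text
time: 25.7
tcp_pos: [0.6084, 0.2269, 0.0363]
eef_rot: [-0.438, 0.438, 0.556, -0.555]
wrist_force: [-0.1, -1.7, 6.5]
grip_width: 0.0371
t 25.7 tcp [0.6084 0.2269 0.0363] a 1.806 rad tilt(yaxis) [ 0.002  0.001 -1.   ] F [-0.1 -1.7  6.5] w 0.0371 q7 1.15
```

```bash
python3 -m crank '[{"jaw":25,"dx":0,"dy":-20,"dz":0,"rx":0,"ry":0,"rz":0},{"jaw":25,"dx":0,"dy":-40,"dz":0,"rx":0,"ry":0,"rz":0},{"jaw":25,"dx":0,"dy":-40,"dz":0,"rx":0,"ry":0.117,"rz":0},{"jaw":25,"dx":0,"dy":-25,"dz":0,"rx":0,"ry":0.117,"rz":0},{"jaw":25,"dx":-38,"dy":0,"dz":10,"rx":0,"ry":0,"rz":0},{"jaw":25,"dx":-38,"dy":0,"dz":10,"rx":0,"ry":0,"rz":0},{"jaw":25,"dx":-38,"dy":0,"dz":10,"rx":0,"ry":0,"rz":0},{"jaw":25,"dx":-38,"dy":0,"dz":10,"rx":0,"ry":0,"rz":0},{"jaw":25,"dx":-38,"dy":0,"dz":10,"rx":0,"ry":0,"rz":0},{"jaw":25,"dx":-38,"dy":0,"dz":10,"rx":0,"ry":0,"rz":0},{"jaw":25,"dx":-38,"dy":0,"dz":10,"rx":0,"ry":0,"rz":0},{"jaw":25,"dx":-38,"dy":0,"dz":10,"rx":0,"ry":0,"rz":0}]'; python3 -m crank '[{"jaw":25,"dx":0,"dy":0,"dz":0,"rx":0,"ry":0,"rz":0},{"jaw":25,"dx":0,"dy":0,"dz":0,"rx":0,"ry":0,"rz":0}]';python3 - <<'E'
from st import *
s,M=st();c=cap('wrist','w12.png');t=np.array(s['tcp_pos'])
g=cv2.cvtColor(c['image'],7).astype(float)
print('stub tip expected px',proj(c,t+[-.065,0,.0127]))
k=277;print([int(v) for v in g[110:170:2,k-3:k+4].mean(1)])
for k in (200,230,330,360,400):
    p=g[60:200,k-3:k+4].mean(1);d=np.diff(p);r2=60+np.argmin(d)+1
    print(k,r2,onz(c,(r2-.5,k),.072))
E
```

```text
time: 26.9
tcp_pos: [0.5271, -0.0787, 0.1602]
eef_rot: [0.5, -0.5, -0.5, 0.5]
wrist_force: [0.7, -0.6, -3.1]
grip_width: 0.0377
time: 27.1
tcp_pos: [0.5275, -0.0784, 0.1602]
eef_rot: [-0.5, 0.5, 0.5, -0.5]
wrist_force: [0.6, 1.3, -3.7]
grip_width: 0.0371
t 27.1 tcp [ 0.5275 -0.0784  0.1602] a 1.569 rad tilt(yaxis) [-0. -0. -1.] F [ 0.6  1.3 -3.7] w 0.0371 q7 1.47
stub tip expected px [136.5020369 276.2894536]
[137, 137, 135, 135, 118, 143, 201, 204, 204, 205, 210, 88, 65, 67, 69, 70, 71, 70, 72, 70, 71, 71, 58, 14, 21, 61, 166, 165, 166, 167]
200 149 [ 0.47886765 -0.13471713  0.072     ]
230 149 [ 0.47888402 -0.1127268   0.072     ]
330 149 [ 0.47893858 -0.03942853  0.072     ]
360 149 [ 0.47895494 -0.01743989  0.072     ]
400 149 [0.47897676 0.01187769 0.072     ]
```

```bash
python3 -m crank '[{"jaw":25,"dx":2.8,"dy":25,"dz":0,"rx":0,"ry":0,"rz":0},{"jaw":25,"dx":0,"dy":25,"dz":0,"rx":0,"ry":0,"rz":0},{"jaw":25,"dx":0,"dy":10,"dz":0,"rx":0,"ry":0,"rz":0},{"jaw":25,"dx":0,"dy":10,"dz":0,"rx":0,"ry":0,"rz":0},{"jaw":25,"dx":0,"dy":8,"dz":0,"rx":0,"ry":0,"rz":0},{"jaw":25,"dx":0,"dy":0,"dz":0,"rx":0,"ry":0,"rz":0}]'; python3 st.py;python3 -m crank '[{"jaw":25,"dx":0,"dy":6,"dz":0,"rx":0,"ry":0,"rz":0},{"jaw":25,"dx":0,"dy":4,"dz":0,"rx":0,"ry":0,"rz":0},{"jaw":25,"dx":0,"dy":4,"dz":0,"rx":0,"ry":0,"rz":0},{"jaw":25,"dx":0,"dy":0,"dz":0,"rx":0,"ry":0,"rz":0}]'; python3 st.py
```

```text
time: 27.75
tcp_pos: [0.5279, -0.0741, 0.0815]
eef_rot: [0.5, -0.499, -0.5, 0.501]
wrist_force: [-0.0, -0.5, -2.4]
grip_width: 0.0371
t 27.8 tcp [ 0.5279 -0.0741  0.0815] a 1.572 rad tilt(yaxis) [-0.001  0.    -1.   ] F [-0.  -0.5 -2.4] w 0.0371 q7 1.43
time: 28.15
tcp_pos: [0.5291, -0.0745, 0.0682]
eef_rot: [-0.499, 0.5, 0.501, -0.5]
wrist_force: [3.4, 0.8, 1.4]
grip_width: 0.0366
t 28.1 tcp [ 0.5291 -0.0745  0.0682] a 1.572 rad tilt(yaxis) [ 0.002  0.    -1.   ] F [3.4 0.8 1.4] w 0.0366 q7 1.42
```

```bash
python3 -m crank '[{"jaw":25,"dx":-0.5,"dy":0,"dz":-4,"rx":0,"ry":0,"rz":0},{"jaw":25,"dx":0,"dy":0,"dz":-5,"rx":0,"ry":0,"rz":0},{"jaw":25,"dx":0,"dy":0,"dz":-5,"rx":0,"ry":0,"rz":0},{"jaw":25,"dx":0,"dy":0,"dz":-5,"rx":0,"ry":0,"rz":0},{"jaw":25,"dx":0,"dy":0,"dz":0,"rx":0,"ry":0,"rz":0},{"jaw":25,"dx":0,"dy":0,"dz":0,"rx":0,"ry":0,"rz":0}]' 45; python3 st.py; python3 -m crank '[{"jaw":25,"dx":0,"dy":4,"dz":0,"rx":0,"ry":0,"rz":0},{"jaw":25,"dx":0,"dy":4,"dz":0,"rx":0,"ry":0,"rz":0},{"jaw":25,"dx":0,"dy":4,"dz":0,"rx":0,"ry":0,"rz":0},{"jaw":25,"dx":0,"dy":0,"dz":0,"rx":0,"ry":0,"rz":0}]';python3 st.py
```

```text
time: 28.75
tcp_pos: [0.5457, -0.0752, 0.0675]
eef_rot: [0.5, -0.499, -0.5, 0.501]
wrist_force: [-4.3, 0.0, -6.5]
grip_width: 0.0373
t 28.8 tcp [ 0.5457 -0.0752  0.0675] a 1.572 rad tilt(yaxis) [-0.002 -0.    -1.   ] F [-4.3  0.  -6.5] w 0.0373 q7 1.43
time: 29.15
tcp_pos: [0.547, -0.0749, 0.0557]
eef_rot: [0.5, -0.5, -0.5, 0.5]
wrist_force: [-3.6, -0.0, -0.5]
grip_width: 0.0372
t 29.1 tcp [ 0.547  -0.0749  0.0557] a 1.572 rad tilt(yaxis) [-0.  0. -1.] F [-3.6 -0.  -0.5] w 0.0372 q7 1.42
```

```bash
python3 -m crank '[{"jaw":25,"dx":0,"dy":4,"dz":0,"rx":0,"ry":0,"rz":0},{"jaw":25,"dx":0,"dy":4,"dz":0,"rx":0,"ry":0,"rz":0},{"jaw":25,"dx":0,"dy":1.2,"dz":0,"rx":0,"ry":0,"rz":0},{"jaw":25,"dx":0,"dy":0,"dz":0,"rx":0,"ry":0,"rz":0}]';python3 st.py;python3 -m crank '[{"jaw":25,"dx":0,"dy":0,"dz":3,"rx":0,"ry":0,"rz":0},{"jaw":25,"dx":0,"dy":0,"dz":3,"rx":0,"ry":0,"rz":0},{"jaw":25,"dx":0,"dy":0,"dz":3,"rx":0,"ry":0,"rz":0},{"jaw":25,"dx":0,"dy":0,"dz":1,"rx":0,"ry":0,"rz":0},{"jaw":25,"dx":0,"dy":0,"dz":0,"rx":0,"ry":0,"rz":0}]';  python3 - <<'E'
from st import *
st();c=cap('wrist','w13.png')
g=cv2.cvtColor(c['image'],7).astype(float);print(g[100:190:3,272:282].mean(1).round().astype(int).tolist())
E
```

```text
time: 29.55
tcp_pos: [0.5469, -0.075, 0.0467]
eef_rot: [0.5, -0.5, -0.5, 0.5]
wrist_force: [-3.1, 0.6, 1.4]
grip_width: 0.0371
t 29.6 tcp [ 0.5469 -0.075   0.0467] a 1.572 rad tilt(yaxis) [-0. -0. -1.] F [-3.1  0.6  1.4] w 0.0371 q7 1.42
time: 30.05
tcp_pos: [0.5375, -0.0752, 0.047]
eef_rot: [-0.499, 0.5, 0.501, -0.5]
wrist_force: [0.7, -0.1, -4.2]
grip_width: 0.0374
t 30.1 tcp [ 0.5375 -0.0752  0.047 ] a 1.572 rad tilt(yaxis) [ 0.001 -0.    -1.   ] F [ 0.7 -0.1 -4.2] w 0.0374 q7 1.42
[132, 139, 192, 193, 196, 196, 196, 199, 201, 198, 195, 193, 196, 198, 198, 198, 195, 192, 172, 20, 15, 69, 157, 157, 157, 156, 156, 156, 156, 156]
```

```bash
python3 -m crank '[{"jaw":25,"dx":0,"dy":1,"dz":0,"rx":0,"ry":0,"rz":0},{"jaw":48,"dx":0,"dy":0,"dz":0,"rx":0,"ry":0,"rz":0},{"jaw":48,"dx":0,"dy":0,"dz":0,"rx":0,"ry":0,"rz":0},{"jaw":55,"dx":0,"dy":-4,"dz":0,"rx":0,"ry":0,"rz":0},{"jaw":58,"dx":0,"dy":-20,"dz":0,"rx":0,"ry":0,"rz":0},{"jaw":60,"dx":0,"dy":-40,"dz":0,"rx":0,"ry":0,"rz":0},{"jaw":60,"dx":0,"dy":-40,"dz":0,"rx":0,"ry":0,"rz":0},{"jaw":60,"dx":0,"dy":-40,"dz":0,"rx":0,"ry":0,"rz":0},{"jaw":60,"dx":0,"dy":-40,"dz":0,"rx":0,"ry":0,"rz":0},{"jaw":60,"dx":0,"dy":-40,"dz":0,"rx":0,"ry":0,"rz":0},{"jaw":60,"dx":0,"dy":0,"dz":0,"rx":0,"ry":0,"rz":0}]';  python3 - <<'E'
from st import *
st();c=cap('wrist','w14.png');cap('scene','s14.png')
im=[cv2.imread('pics/'+n) for n in('s14.png','w14.png')]
cv2.imwrite('pics/v14.png',np.hstack([cv2.resize(im[0][170:270,220:340],None,fx=3.33,fy=4.2,interpolation=2)[:420],im[1][:,160:560]]))
E
```

```text
time: 31.2
tcp_pos: [0.5392, -0.075, 0.2753]
eef_rot: [-0.497, 0.502, 0.502, -0.498]
wrist_force: [0.7, -0.1, -1.2]
grip_width: 0.0599
t 31.2 tcp [ 0.5392 -0.075   0.2753] a 1.572 rad tilt(yaxis) [ 0.009 -0.001 -1.   ] F [ 0.7 -0.1 -1.2] w 0.0599 q7 1.51
```

View pics/v14.png

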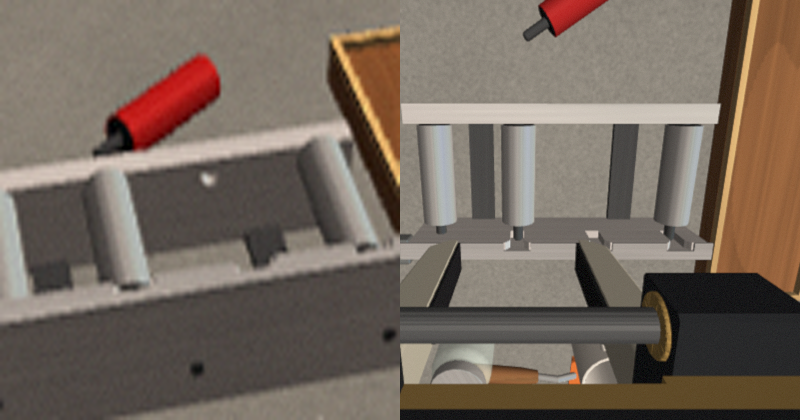

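Both thin rollers sit in their bays like the fixed one. Now the thick one.

```bash
python3 -m crank '[{"jaw":60,"dx":45,"dy":0,"dz":-9,"rx":0,"ry":0,"rz":0},{"jaw":60,"dx":45,"dy":0,"dz":-9,"rx":0,"ry":0,"rz":0},{"jaw":60,"dx":45,"dy":0,"dz":-9,"rx":0,"ry":0,"rz":0},{"jaw":60,"dx":45,"dy":0,"dz":-9,"rx":0,"ry":0,"rz":0},{"jaw":60,"dx":45,"dy":0,"dz":-9,"rx":0,"ry":0,"rz":0},{"jaw":60,"dx":45,"dy":0,"dz":-9,"rx":0,"ry":0,"rz":0},{"jaw":60,"dx":45,"dy":0,"dz":-9,"rx":0,"ry":0,"rz":0},{"jaw":60,"dx":45,"dy":0,"dz":-9,"rx":0,"ry":0,"rz":0},{"jaw":60,"dx":45,"dy":0,"dz":-9,"rx":0,"ry":0,"rz":0},{"jaw":60,"dx":45,"dy":0,"dz":-9,"rx":0,"ry":0,"rz":0},{"jaw":60,"dx":0,"dy":0,"dz":0,"rx":0,"ry":0,"rz":0},{"jaw":60,"dx":0,"dy":0,"dz":0,"rx":0,"ry":0,"rz":0}]';python3 rol.py wrist
```

```text
time: 32.5
tcp_pos: [0.6253, 0.3761, 0.267]
eef_rot: [0.499, -0.499, -0.5, 0.502]
wrist_force: [0.8, -1.4, -0.3]
grip_width: 0.0597
t 32.5 tcp [0.6253 0.3761 0.267 ] a 1.574 rad tilt(yaxis) [-0.003 -0.002 -1.   ] F [ 0.8 -1.4 -0.3] w 0.0597 q7 0.83
px [ 51   0  60 230] centre [0.565  0.1625] mean [0.5575 0.163 ] size [241.8  29.9] yaw 0.008
px [206  81  38 136] centre [0.5944 0.3185] mean [0.5857 0.3186] size [149.2  37.1] yaw 0.019
```

```bash
python3 -m crank '[{"jaw":54,"dx":-20,"dy":30,"dz":14,"rx":0,"ry":0,"rz":0},{"jaw":54,"dx":-20,"dy":30,"dz":14,"rx":0,"ry":0,"rz":0},{"jaw":54,"dx":-16,"dy":30,"dz":14,"rx":0,"ry":-0.016,"rz":0},{"jaw":54,"dx":0,"dy":10,"dz":0,"rx":0,"ry":0,"rz":0},{"jaw":54,"dx":0,"dy":0,"dz":0,"rx":0,"ry":0,"rz":0},{"jaw":54,"dx":0,"dy":0,"dz":0,"rx":0,"ry":0,"rz":0}]';python3 rol.py wrist
python3 - <<'E'
from h import *
c=cap('wrist','w15.png');cv2.imwrite('pics/v15.png',c['image'][:,100:460,::-1])
E
```

```text
time: 33.15
tcp_pos: [0.5856, 0.3193, 0.1707]
eef_rot: [-0.496, 0.496, 0.505, -0.504]
wrist_force: [0.7, 0.2, 0.4]
grip_width: 0.0539
t 33.1 tcp [0.5856 0.3193 0.1707] a 1.587 rad tilt(yaxis) [ 0.001  0.001 -1.   ] F [0.7 0.2 0.4] w 0.0539 q7 0.83
px [ 52   0  70 273] centre [0.5449 0.1636] mean [0.5355 0.1629] size [222.6  28.7] yaw 0.008
px [254 134  45 156] centre [0.5999 0.3186] mean [0.5877 0.3186] size [141.9  36.8] yaw 0.025
px [166 241  57  60] centre [0.6532 0.2423] mean [0.6563 0.244 ] size [34.  75.7] yaw -0.600
```

View pics/v15.png

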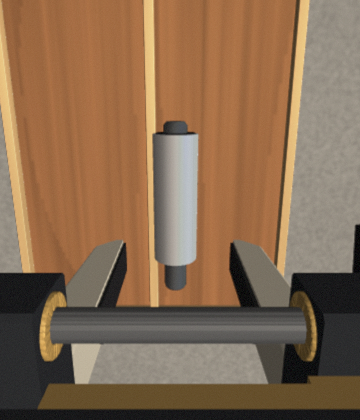

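```bash
python3 -m crank '[{"jaw":54,"dx":0,"dy":40,"dz":0,"rx":0,"ry":0,"rz":0},{"jaw":54,"dx":0,"dy":40,"dz":0,"rx":0,"ry":0,"rz":0},{"jaw":54,"dx":0,"dy":30,"dz":0,"rx":0,"ry":0,"rz":0},{"jaw":54,"dx":0,"dy":17,"dz":0,"rx":0,"ry":0,"rz":0},{"jaw":54,"dx":0,"dy":0,"dz":0,"rx":0,"ry":0,"rz":0}]';python3 st.py; python3 -m crank '[{"jaw":25,"dx":0,"dy":0,"dz":0,"rx":0,"ry":0,"rz":0},{"jaw":25,"dx":0,"dy":0,"dz":0,"rx":0,"ry":0,"rz":0},{"jaw":25,"dx":0,"dy":0,"dz":0,"rx":0,"ry":0,"rz":0},{"jaw":25,"dx":0,"dy":0,"dz":0,"rx":0,"ry":0,"rz":0},{"jaw":25,"dx":0,"dy":0,"dz":0,"rx":0,"ry":0,"rz":0}]' 40; python3 st.py
```

```text
time: 33.75
tcp_pos: [0.584, 0.3191, 0.0413]
eef_rot: [0.496, -0.495, -0.504, 0.505]
wrist_force: [-0.2, -0.6, 0.7]
grip_width: 0.0539
t 33.8 tcp [0.584  0.3191 0.0413] a 1.588 rad tilt(yaxis) [-0.002 -0.001 -1.   ] F [-0.2 -0.6  0.7] w 0.0539 q7 0.78
time: 34.25
tcp_pos: [0.5856, 0.3195, 0.0446]
eef_rot: [-0.496, 0.496, 0.505, -0.503]
wrist_force: [-0.9, -1.0, 8.4]
grip_width: 0.0372
t 34.2 tcp [0.5856 0.3195 0.0446] a 1.588 rad tilt(yaxis) [ 0.002  0.001 -1.   ] F [-0.9 -1.   8.4] w 0.0372 q7 0.78
```

```bash
python3 -m crank '[{"jaw":25,"dx":0,"dy":-20,"dz":0,"rx":0,"ry":0,"rz":0},{"jaw":25,"dx":0,"dy":-40,"dz":0,"rx":0,"ry":0,"rz":0},{"jaw":25,"dx":0,"dy":-40,"dz":0,"rx":0,"ry":0,"rz":0},{"jaw":25,"dx":0,"dy":-40,"dz":0,"rx":0,"ry":0.017,"rz":0},{"jaw":25,"dx":0,"dy":-10,"dz":0,"rx":0,"ry":0,"rz":0},{"jaw":25,"dx":-40,"dy":0,"dz":10,"rx":0,"ry":0,"rz":0},{"jaw":25,"dx":-40,"dy":0,"dz":10,"rx":0,"ry":0,"rz":0},{"jaw":25,"dx":-40,"dy":0,"dz":10,"rx":0,"ry":0,"rz":0},{"jaw":25,"dx":-40,"dy":0,"dz":10,"rx":0,"ry":0,"rz":0},{"jaw":25,"dx":-40,"dy":0,"dz":10,"rx":0,"ry":0,"rz":0},{"jaw":25,"dx":-40,"dy":0,"dz":10,"rx":0,"ry":0,"rz":0},{"jaw":25,"dx":-40,"dy":0,"dz":10,"rx":0,"ry":0,"rz":0}]'
python3 - <<'E'
from st import *
st()
c=cap('top','t16.png')
for r in optics.tip_of('top','crate_mid'): print('top',r['at'],onz(c,r['at'],.008),r['score'])
for p in((60+260/2,80+584/2),(60+260/2,80+698/2),(60+437/2,80+708/2),(60+440/2,80+590/2)): print(onz(c,p,.045))
c=cap('scene')
for r in optics.tip_of('scene','crate_mid'): print('scene',r['at'],onz(c,r['at'],.008),r['score'])
E
```

```text
time: 35.45
tcp_pos: [0.5133, 0.0374, 0.1922]
eef_rot: [0.5, -0.5, -0.5, 0.5]
wrist_force: [1.6, -0.1, -3.1]
grip_width: 0.0371
t 35.5 tcp [0.5133 0.0374 0.1922] a 1.571 rad tilt(yaxis) [-0.001 -0.    -1.   ] F [ 1.6 -0.1 -3.1] w 0.0371 q7 1.22
top [235.2, 402.6] [ 0.40502878 -0.37425659  0.008     ] 0.62
[ 0.52341087 -0.28723951  0.045     ]
[ 0.5223527  -0.43873411  0.045     ]
[ 0.29043311 -0.44019644  0.045     ]
[ 0.28791161 -0.28704387  0.045     ]
scene [231.0, 142.7] [ 0.42563537 -0.36838482  0.008     ] 0.81
```

```bash
python3 -m crank '[{"jaw":25,"dx":-44,"dy":0,"dz":11,"rx":0,"ry":0,"rz":0},{"jaw":25,"dx":-44,"dy":0,"dz":11,"rx":0,"ry":0,"rz":0},{"jaw":25,"dx":-44,"dy":0,"dz":11,"rx":0,"ry":0,"rz":0},{"jaw":25,"dx":-44,"dy":0,"dz":11,"rx":0,"ry":0,"rz":0},{"jaw":25,"dx":-44,"dy":0,"dz":11,"rx":0,"ry":0,"rz":0},{"jaw":25,"dx":-44,"dy":0,"dz":11,"rx":0,"ry":0,"rz":0},{"jaw":25,"dx":-44,"dy":0,"dz":11,"rx":0,"ry":0,"rz":0},{"jaw":25,"dx":-44,"dy":0,"dz":11,"rx":0,"ry":0,"rz":0},{"jaw":25,"dx":-44,"dy":0,"dz":11,"rx":0,"ry":0,"rz":0},{"jaw":25,"dx":0,"dy":20,"dz":0,"rx":0,"ry":0,"rz":0},{"jaw":25,"dx":0,"dy":0,"dz":0,"rx":0,"ry":0,"rz":0}]'; python3 st.py
```

```text
time: 36.75
tcp_pos: [0.415, -0.3564, 0.1707]
eef_rot: [0.501, -0.499, -0.5, 0.5]
wrist_force: [0.8, 0.7, -3.7]
grip_width: 0.0375
t 36.8 tcp [ 0.415  -0.3564  0.1707] a 1.570 rad tilt(yaxis) [-0.002  0.003 -1.   ] F [ 0.8  0.7 -3.7] w 0.0375 q7 2.02
```

```bash
python3 -m crank '[{"jaw":25,"dx":-6,"dy":30,"dz":3,"rx":0,"ry":0,"rz":0},{"jaw":25,"dx":0,"dy":35,"dz":0,"rx":0,"ry":0,"rz":0},{"jaw":25,"dx":0,"dy":35,"dz":0,"rx":0,"ry":0,"rz":0},{"jaw":25,"dx":0,"dy":25,"dz":0,"rx":0,"ry":0,"rz":0},{"jaw":25,"dx":0,"dy":15,"dz":0,"rx":0,"ry":0,"rz":0},{"jaw":25,"dx":0,"dy":0,"dz":0,"rx":0,"ry":0,"rz":0}]'; python3 st.py
```

```text
time: 37.35
tcp_pos: [0.4135, -0.3602, 0.0312]
eef_rot: [-0.5, 0.498, 0.501, -0.501]
wrist_force: [0.1, 0.4, -3.0]
grip_width: 0.0369
t 37.4 tcp [ 0.4135 -0.3602  0.0312] a 1.575 rad tilt(yaxis) [-0.002  0.003 -1.   ] F [ 0.1  0.4 -3. ] w 0.0369 q7 1.95
```

```bash
python3 -m crank '[{"jaw":25,"dx":0,"dy":4,"dz":0,"rx":0,"ry":0,"rz":0},{"jaw":25,"dx":0,"dy":4,"dz":0,"rx":0,"ry":0,"rz":0},{"jaw":25,"dx":0,"dy":0,"dz":0,"rx":0,"ry":0,"rz":0}]'; python3 -m crank '[{"jaw":52,"dx":0,"dy":0,"dz":0,"rx":0,"ry":0,"rz":0},{"jaw":52,"dx":0,"dy":0,"dz":0,"rx":0,"ry":0,"rz":0},{"jaw":52,"dx":0,"dy":0,"dz":0,"rx":0,"ry":0,"rz":0},{"jaw":54,"dx":0,"dy":-10,"dz":0,"rx":0,"ry":0,"rz":0},{"jaw":54,"dx":0,"dy":-40,"dz":0,"rx":0,"ry":0,"rz":0},{"jaw":54,"dx":0,"dy":-40,"dz":0,"rx":0,"ry":0,"rz":0},{"jaw":54,"dx":0,"dy":-40,"dz":0,"rx":0,"ry":0,"rz":0},{"jaw":54,"dx":0,"dy":-40,"dz":0,"rx":0,"ry":0,"rz":0},{"jaw":54,"dx":0,"dy":0,"dz":0,"rx":0,"ry":0,"rz":0}]'
python3 - <<'E'
from st import *
st()
for n in('top','wrist'):
    c=cap(n,'v17%s.png'%n)
    for q,z in(('roller_a_mid',.027),('roller_a_mid',.058),('crate_mid',.008)):
        for r in optics.tip_of(n,q): print(n,q,z,np.round(r['at']),onz(c,r['at'],z),round(r['score'],2))
im=[cv2.imread('pics/v17%s.png'%n) for n in('top','wrist')]
cv2.imwrite('pics/v17.png',np.hstack([cv2.resize(im[0][130:270,200:420],(440,420))[:, :400],im[1][:,80:480]]))
E
```

```text
time: 37.65
tcp_pos: [0.4131, -0.3629, 0.0253]
eef_rot: [-0.5, 0.5, 0.5, -0.5]
wrist_force: [0.0, -0.1, -4.0]
grip_width: 0.0373
time: 38.55
tcp_pos: [0.4145, -0.3645, 0.2007]
eef_rot: [-0.497, 0.503, 0.5, -0.5]
wrist_force: [1.0, 0.0, -0.2]
grip_width: 0.0537
t 38.5 tcp [ 0.4145 -0.3645  0.2007] a 1.570 rad tilt(yaxis) [ 0.007 -0.006 -1.   ] F [ 1.   0.  -0.2] w 0.0537 q7 2.04
top roller_a_mid 0.027 [183. 225.] [0.54837117 0.10483634 0.027     ] 0.85
top roller_a_mid 0.027 [168. 413.] [ 0.58474781 -0.40381432  0.027     ] 0.7
top roller_a_mid 0.027 [263. 262.] [0.33350044 0.00415857 0.027     ] 0.67
top roller_a_mid 0.058 [183. 225.] [0.54285621 0.10115158 0.058     ] 0.85
top roller_a_mid 0.058 [168. 413.] [ 0.57825487 -0.39382414  0.058     ] 0.7
top roller_a_mid 0.058 [263. 262.] [0.33376222 0.0031805  0.058     ] 0.67
top crate_mid 0.008 [234. 401.] [ 0.40884218 -0.37062119  0.008     ] 0.65
```

View pics/v17.png

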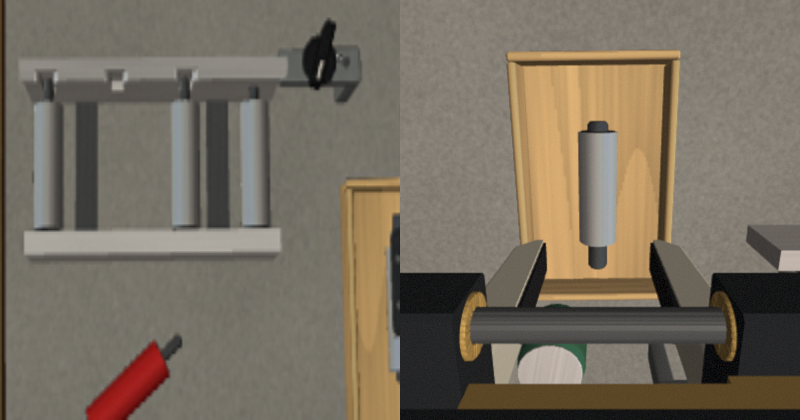

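```bash
python3 -m crank '[{"jaw":50,"dx":0,"dy":-10,"dz":-30,"rx":0,"ry":0,"rz":0},{"jaw":50,"dx":20,"dy":0,"dz":-40,"rx":0,"ry":0,"rz":0},{"jaw":50,"dx":35,"dy":0,"dz":-40,"rx":0,"ry":0,"rz":0},{"jaw":50,"dx":35,"dy":0,"dz":-40,"rx":0,"ry":0,"rz":0},{"jaw":50,"dx":30,"dy":0,"dz":-40,"rx":0,"ry":0,"rz":0},{"jaw":50,"dx":0,"dy":0,"dz":-20,"rx":0,"ry":0,"rz":0},{"jaw":50,"dx":0,"dy":0,"dz":0,"rx":0,"ry":0.123,"rz":0},{"jaw":50,"dx":0,"dy":0,"dz":0,"rx":0,"ry":0.123,"rz":0},{"jaw":50,"dx":0,"dy":0,"dz":0,"rx":0,"ry":0.124,"rz":0},{"jaw":50,"dx":0,"dy":0,"dz":0,"rx":0,"ry":0,"rz":0},{"jaw":50,"dx":0,"dy":0,"dz":0,"rx":0,"ry":0,"rz":0}]'; python3 - <<'E'
from st import *
s,M=st();d=np.array([.6225,-.2463,.105])-s['tcp_pos'];print('tool delta mm',M.T@d*1000)
E
```

```text
time: 40.05
tcp_pos: [0.6177, -0.2468, 0.2042]
eef_rot: [0.583, -0.582, -0.4, 0.401]
wrist_force: [0.1, -0.4, -0.2]
grip_width: 0.0498
t 40.0 tcp [ 0.6177 -0.2468  0.2042] a 1.205 rad tilt(yaxis) [-0.001  0.    -1.   ] F [ 0.1 -0.4 -0.2] w 0.0498 q7 1.42
tool delta mm [ 2.22596943 99.18454826 -4.40645406]
```

```bash
python3 -m crank '[{"jaw":50,"dx":2,"dy":30,"dz":-4.5,"rx":0,"ry":0,"rz":0},{"jaw":50,"dx":0,"dy":30,"dz":0,"rx":0,"ry":0,"rz":0},{"jaw":50,"dx":0,"dy":25,"dz":0,"rx":0,"ry":0,"rz":0},{"jaw":50,"dx":0,"dy":14,"dz":0,"rx":0,"ry":0,"rz":0},{"jaw":10,"dx":0,"dy":0,"dz":0,"rx":0,"ry":0,"rz":0},{"jaw":10,"dx":0,"dy":0,"dz":0,"rx":0,"ry":0,"rz":0},{"jaw":10,"dx":0,"dy":0,"dz":0,"rx":0,"ry":0,"rz":0},{"jaw":10,"dx":0,"dy":0,"dz":0,"rx":0,"ry":0,"rz":0},{"jaw":10,"dx":0,"dy":0,"dz":0,"rx":0,"ry":0,"rz":0}]' 20; python3 st.py
```

```text
time: 40.95
tcp_pos: [0.6232, -0.247, 0.1069]
eef_rot: [-0.583, 0.584, 0.4, -0.399]
wrist_force: [0.8, 2.9, 1.8]
grip_width: 0.0146
t 41.0 tcp [ 0.6232 -0.247   0.1069] a 1.201 rad tilt(yaxis) [ 0.001 -0.    -1.   ] F [0.8 2.9 1.8] w 0.0146 q7 1.39
```

```bash
python3 -m crank '[{"jaw":10,"dx":0,"dy":0,"dz":0,"rx":0,"ry":0.12,"rz":0},{"jaw":10,"dx":0,"dy":0,"dz":0,"rx":0,"ry":0.12,"rz":0},{"jaw":10,"dx":0,"dy":0,"dz":0,"rx":0,"ry":0.12,"rz":0},{"jaw":10,"dx":0,"dy":0,"dz":0,"rx":0,"ry":0.12,"rz":0},{"jaw":10,"dx":0,"dy":0,"dz":0,"rx":0,"ry":0.12,"rz":0},{"jaw":10,"dx":0,"dy":0,"dz":0,"rx":0,"ry":0.12,"rz":0},{"jaw":10,"dx":0,"dy":0,"dz":0,"rx":0,"ry":0.12,"rz":0},{"jaw":10,"dx":0,"dy":0,"dz":0,"rx":0,"ry":0.12,"rz":0},{"jaw":10,"dx":0,"dy":0,"dz":0,"rx":0,"ry":0.12,"rz":0},{"jaw":10,"dx":0,"dy":0,"dz":0,"rx":0,"ry":0.11,"rz":0},{"jaw":10,"dx":0,"dy":0,"dz":0,"rx":0,"ry":0,"rz":0}]'; python3 st.py; python3 -m crank '[{"jaw":50,"dx":0,"dy":0,"dz":0,"rx":0,"ry":0,"rz":0},{"jaw":50,"dx":0,"dy":0,"dz":0,"rx":0,"ry":0,"rz":0},{"jaw":50,"dx":0,"dy":0,"dz":0,"rx":0,"ry":0,"rz":0},{"jaw":50,"dx":0,"dy":-30,"dz":0,"rx":0,"ry":0,"rz":0},{"jaw":50,"dx":0,"dy":-40,"dz":0,"rx":0,"ry":0,"rz":0},{"jaw":50,"dx":0,"dy":-40,"dz":0,"rx":0,"ry":0,"rz":0},{"jaw":50,"dx":-20,"dy":-40,"dz":40,"rx":0,"ry":0,"rz":0},{"jaw":50,"dx":-20,"dy":-20,"dz":40,"rx":0,"ry":0,"rz":0},{"jaw":50,"dx":0,"dy":0,"dz":0,"rx":0,"ry":0,"rz":0},{"jaw":50,"dx":0,"dy":0,"dz":0,"rx":0,"ry":0,"rz":0}]'
python3 - <<'E'
from st import *
st();cap('wrist','a.png');cap('scene','b.png')
im=[cv2.imread('pics/'+n) for n in('b.png','a.png')]
cv2.imwrite('pics/v18.png',np.hstack([cv2.resize(im[0][170:290,140:340],(400,420)),im[1][:,80:480]]))
E
```

```text
time: 42.05
tcp_pos: [0.6223, -0.2473, 0.1069]
eef_rot: [-0.707, 0.707, 0.002, -0.002]
wrist_force: [-3.1, -1.0, 6.6]
grip_width: 0.014
t 42.0 tcp [ 0.6223 -0.2473  0.1069] a 0.007 rad tilt(yaxis) [-0.    -0.001 -1.   ] F [-3.1 -1.   6.6] w 0.0140 q7 0.52
time: 43.05
tcp_pos: [0.5855, -0.173, 0.2701]
eef_rot: [0.707, -0.707, -0.005, 0.004]
wrist_force: [0.2, 0.5, -0.7]
grip_width: 0.05
t 43.0 tcp [ 0.5855 -0.173   0.2701] a 0.013 rad tilt(yaxis) [ 0.002  0.    -1.   ] F [ 0.2  0.5 -0.7] w 0.0500 q7 0.37
```

View pics/v18.png

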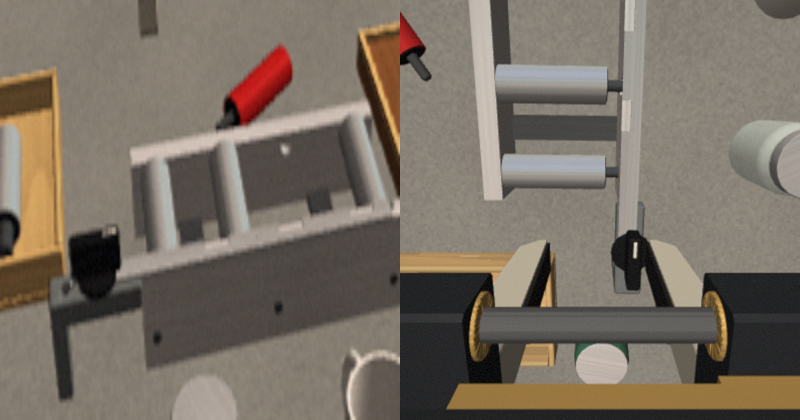

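Latch locked (bar back along the rail), rollers seated, the odd one in the crate, bystanders in view upright, gripper clear. Handing in.

```bash
python3 -c "
from cell import ticket;print(ticket.finish_job())"
```

```text
the job is handed in; nothing more can be done
None
```

I turned the latch open, fitted both 12 mm rollers (bays 3 and 1), put the 20 mm one in the crate, and turned the latch back to locked. I then handed the job in at about 43 s on the robot's clock; there was no verdict. Only three spare rollers were present, so bay 2 stays empty.

**Fit:** The pictures show both fitted rollers with the pin in its slot and the stub end hidden at the near rail, lying like the fixed roller. No number shows they are within the 5 mm and 0.06 rad limits.

**Odd roller:** It was moved about 45 mm, up against the tray's middle batten, before I picked it up, apparently the announced knock. In the last pictures it lies on the crate floor, near the middle.

**Latch:** After locking, the bar lies along the rail again. The gripper had turned back to within 0.01 rad of where it first gripped the bar.

**Bystanders:** The jar and tin in the last wrist view, and the part of the mug in the scene view, looked undisturbed. The pot was not in the last pictures, and I did not check any of the four for tilt.

**What disagreed:**
- The cameras differed by 2–4 mm on the bed and latch positions. I settled this by feeling contact at the latch and the bed.
- Letting the first roller out gave a 4 N push from the near rail, which I took to be the stub on the cup floor. The picture after release supports that.
- The network reported low-score rollers at the decoy and the tin, and its last top view missed the one in the crate and one of the fitted pair. For these I relied on the pictures.

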